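# Check the sample frame square and start the label reader

### The arm

A 6-joint arm with a two-finger parallel gripper is mounted at the origin on the work surface. World frame = base frame: x ahead of the robot, y to its left, z up, the work surface at z = 0. Lengths are in m, angles in rad, forces in N, time in s.
With the tool pointing down it reaches from about 0.325 to 0.85 m from the base axis. Payload 4.4 kg.
Tool frame: the origin (TCP) lies midway between the tips of the shut fingers; the grasp point (between the pads) lies 19 mm behind it; z points along the fingers, y is the direction in which the jaws open and shut (so a half turn about z gives the same grasp; the last joint's range is limited). The gripper opens to 94 mm and grips with 3 to 60 N. Pads are 16 mm wide; open, the fingers measure 119 mm over their backs; the gripper's body (75 mm by 177 mm) begins 78 mm behind the grasp point.
Start: joints at [1.062, 0.207, 1.542, -0, 1.393, -0.15], TCP at [0.201, 0.539, 0.205] pointing down, gripper open.
Joint ranges: [-2.73, 2.73], [-0.86, 2.22], [0.23, 2.46], [-1.11, 4.25], [0.08, 2.63], [-2.82, 2.82]. Speed limits (rad/s): [2.79, 2.79, 3.14, 3.14, 3.14, 3.14].

### API

Orientations are given as a 3x3 rotation matrix whose columns are the frame's x, y, z axes.
In Python, from workcell import bot gives the robot as it stands.
- The arm moves only by the tool jog_arm, never from a script. Its argument "series" is a list that holds one entry, the list of rows, each a list of 7 numbers: the shift along the world's x, y, z in m, then the turn, a rotation vector about the world's x, y, z in rad, then the finger opening in m, from 0 to 0.094. In form: [[[x, y, z, ax, ay, az, jaw], ...]]. A call has 1 to 12 rows; each row shifts and turns the commanded pose from where the row before left it; what a row does not reach is not made up. A row lasts 1/12 s, in which the tool goes at most 41.7 mm and 7.16 degrees, less where a joint would pass 70% of its speed; a pose out of reach is approached as far as the arm can. A call is refused whole if a number of a shift passes 0.0417 or a number of a turn 0.125, either way. A call with a gripper value outside its range is refused whole. The fingers move at their own pace and stop on an object; the grip force is fixed at half the most. Time passes only in rows, so rows that do not move let the fingers close. It gives the time, the measured TCP pose, the force and the opening at its end, in the units of the state.
- bot.sense(): the state, without advancing time (a new reading comes with each control period).
- bot.capture(name): name is "scene" or "top" or "wrist"; returns a dict with "frame" (480x640x3 uint8, red, green, blue), "depth" (480x640 float32, m along the optical axis (not along the pixel's ray), 0 where there is no reading), "K" (3x3 intrinsics, pixels), "D" ([k1, k2, p1, p2, k3] as OpenCV has them; the pictures are not rectified), "R" (3x3) and "t" (3): a world point X has camera coordinates R X + t. Camera axes: x right, y down, z forward; pixel columns grow to the right and rows downward; lengths in m; the calibration is good to about 2 mm. A picture is of the moment at which its call begins.
- bot.job_done(): hands the job in, once; it reports no verdict.
Trained networks look in the newest picture that a camera, given by its name, has taken for a name from the list of things; names that differ only in an ending like _2 or _b are one class to them, and where a whole thing is asked for, a point or a joint stands for the part that bears it (a point fixed in the world has none). Each returns a list of dicts, best first, with "p" (0 to 1); they miss things now and then, are a little off and sometimes report something else, mostly with a low value. They report only what shows in the picture. A call takes as long as a camera call. They do not tell look-alikes from the thing itself.
- bot.spot_in(camera, target): "rect" ([left, top, width, height] in pixels, round what is visible of it).
- bot.regions_of(camera, target): "mask" (480x640 bool, what is visible of it) and "rect" ([left, top, width, height] in pixels, round what is visible of it).
- bot.place_of(camera, target): "point" ([column, row] in pixels: a listed point, or the origin of a listed thing).
The state is a dict: "t": time; "qpos": joint angles; "joint_vel": joint speeds; "joint_torque": joint torques, N m; "ee_pos": TCP position; "eef_rot": TCP orientation; "force": force on the tool from outside, world axes, zero at the start; "ft_torque": the same for the moment, N m; "finger_gap": finger opening in m.
Only numpy, scipy, OpenCV 4.12 (cv2) and the standard library are available. Lean on these libraries where they do the work, as an engineer would, in place of code of your own. Each camera call takes 0.05 s, during which the arm holds its last target. There are 200 camera calls.

### The job

Check the label reader's sample frame for squareness: lay the slide rule flat inside it and measure first the diagonal from the corner with the round screw knob, then the other diagonal, each time with one end of the rule right in a corner and the slide pushed out right into the opposite corner. Then put the rule, slid shut, back on its cork mat and stand every squat amber jar inside the frame with its label squarely facing the scanner bar. Last, start the reader with its spring key, turning it fully clockwise if the diagonals are equal or fully anticlockwise if they differ, and let it spring back; leave the frame and everything else where they are.

Things in the scene. Friction and masses are not known exactly. Their poses are not given: they have to be found in the camera images.
- reader: label reader, fixed: dark steel base plate 10 mm thick (x -95..190, y -205..130 mm) with the frame, a white scanner bar on its far side (x 135..180, y -105..105, top 65 above the bench) and a white key block at its right (x -35..35, y -200..-145, top 50). Origin on the bench under the frame's centre; +x points from the frame to the bar.
- scan_face (a point): middle of the dark window on the scanner bar's face that looks at the frame (-x face), 134 mm from the frame's centre
- mat: cork mat for the rule, fixed, 290 (x) x 100 (y) x 4 mm; origin centre of its underside
- rule: slide rule for inside lengths: aluminium bar 22 wide, 12 thick, 205 long when shut, on a foot 44 wide, 8 thick (x -58..54). Origin on its underside, 102 mm from the fixed end (-x) and, shut, 103 from the sliding end (+x); z up. Hold it by the black grip block, 40 (x) x 18 (y), centred at x = -15, top 62 above the underside. About 0.4 kg.
- rule_slide (a joint): how far the slide is out (rule length = 205 mm + this), 0 (shut) to 0.058 m; stays where it is put, sliding friction about 0.8 N. Rounded noses (6 mm radius) make the rule read about 5 mm less than the true corner-to-corner diagonal. Shut, it is shorter than either diagonal.
- rule_fixed_end (a point): extreme end of the fixed nose (polished, slips along a rail), 6 mm above the rule's underside
- rule_sliding_end (a point): extreme end of the sliding nose (polished too), same height; point x points outward along the rule
- rule_tab (a point): the slide's upright dark steel tab, 14 (along the rule) x 16 (across) mm, top 62 mm above the rule's underside; this point is at its centre, 50 mm above the underside, 43 mm back from the sliding end; push or pull it along the rule
- start_key (a joint): angle of the start key: 0 at rest, positive clockwise seen from above, stops at +-1.2 rad; a spring returns it to 0 from either side (about 0.1 N m per rad)
- key_grip (a point): grip point of the key on its vertical turning axis, 85 mm above the bench: an upright black bow 36 mm wide (along the reader's x at rest), 9 mm thick, spanning 66 to 100 mm above the bench
- key_nose (a point): end of the key's bow on the -x side, 18 mm from its axis
- frame1: one of three look-alike heavy metal frames (2.5 kg); one lies on the reader (others None). Rails 16 wide, 16 high. Origin: its centre, on the plate; axes as the reader's. Inside corners c0..c3 (x, y) mm: (-70, 100), (-70, -100), (70, -100), (70, 100); square, both diagonals 244 mm. c0 is beside the round black screw knob (20 across, top 26 above the plate).
- frame2: one of three look-alike heavy metal frames (2.5 kg); one lies on the reader (others None). Rails 16 wide, 16 high. Origin: its centre, on the plate; axes as the reader's. Inside corners c0..c3 (x, y) mm: (-70, -107), (70, -93), (70, 107), (-70, 93); out of square: c0-c2 256, c1-c3 233 mm. c0 is beside the round black screw knob (20 across, top 26 above the plate).
- frame3: one of three look-alike heavy metal frames (2.5 kg); one lies on the reader (others None). Rails 16 wide, 16 high. Origin: its centre, on the plate; axes as the reader's. Inside corners c0..c3 (x, y) mm: (70, 93), (-70, 107), (-70, -93), (70, -107); out of square: c0-c2 233, c1-c3 256 mm. c0 is beside the round black screw knob (20 across, top 26 above the plate).
- jar1: squat amber jar, 56 mm diameter, 44 high to its shoulder, white lid 40 mm diameter above that to 68 mm; origin centre of its underside, z up, +x through the middle of its white label; the label is 32 wide, 30 high; a black stripe on the lid runs from the centre towards the label. About 0.2 kg. Absent in some starts.
- jar2: squat amber jar, 56 mm diameter, 44 high to its shoulder, white lid 40 mm diameter above that to 68 mm; origin centre of its underside, z up, +x through the middle of its white label; the label is 32 wide, 30 high; a black stripe on the lid runs from the centre towards the label. About 0.2 kg. Absent in some starts.
- jar3: squat amber jar, 56 mm diameter, 44 high to its shoulder, white lid 40 mm diameter above that to 68 mm; origin centre of its underside, z up, +x through the middle of its white label; the label is 32 wide, 30 high; a black stripe on the lid runs from the centre towards the label. About 0.2 kg. Absent in some starts.
- wash_bottle: bystander, leave it alone: white bottle 170 mm tall; origin at its underside
- beaker: bystander, leave it alone: clear beaker 100 mm tall, 80 mm across; origin at its underside
- amber_a: bystander, leave it alone: amber bottle 190 mm tall; origin at its underside
- amber_b: bystander, leave it alone: amber bottle 190 mm tall; origin at its underside
- dish: bystander, leave it alone: small white dish, 70 mm across, 22 mm high; origin at its underside
- spatula: bystander, leave it alone: spatula 170 mm long, lying; origin at its underside
There are look-alikes about, which are no part of the job. Leave any green look-alike of the jar2 alone. Leave any purple or red look-alike of the jar1 alone.

How it is judged:
By the outcome, as a careful person would: the job done as asked, in the order asked, and still so for the second after the job is handed in, with the robot touching nothing.
Of frame1, frame2, frame3 only 1 to 1 are there at a start; the rules pass over those that are not, and their reading is None.
Of jar1, jar2, jar3 only 1 to 3 are there at a start; the rules pass over those that are not, and their reading is None.
At some moment in a run one of rule, jar1, jar2, jar3 may be knocked a few centimetres aside while the robot is not near it.
It also fails if it takes over 210 s, if anything falls off the work surface, if the arm or the gripper's body presses on something with over 40 N, if the wrist force passes 120 N, or if a joint passes its speed limit or range.

## Working session

There is one attempt and no reset: what is moved stays moved. The work goes in short steps, Python scripts to look and compute and a tool call to move; the robot and the scene stay as the last step left them, time stands still between calls to the robot, and variables do not carry over. Pictures are saved under pics/ and viewed, about 12 in all and at most 16, crops included, and the job is handed in when it is done.

Besides the shell and the picture viewer there is one more tool, called after ">>>" as name([rows], argument=value, ...), one row to a line, values as JSON. jog_arm: Moves the arm, as the interface text tells. Its arguments: {"type":"object","properties":{"series":{"type":"array","items":{"type":"array","items":{"type":"array","items":{"type":"number"}}}}},"required":["series"]}

```bash
ls; mkdir -p pics; cat > h.py <<'E'
import numpy as np, cv2
from workcell import bot
def ray(c,px):
    p=cv2.undistortPoints(np.array([[px]],float),np.array(c["K"]),np.array(c["D"]))[0,0]
    R=np.array(c["R"]);t=np.array(c["t"]).ravel()
    return -R.T@t, R.T@np.array([p[0],p[1],1.])
def atz(c,px,z):
    o,d=ray(c,px); return o+d*(z-o[2])/d[2]
def proj(c,X):
    return cv2.projectPoints(np.array(X,float).reshape(-1,3),cv2.Rodrigues(np.array(c["R"]))[0],np.array(c["t"],float),np.array(c["K"]),np.array(c["D"]))[0][:,0]
def save(c,n): cv2.imwrite("pics/"+n+".png",cv2.cvtColor(c["frame"],cv2.COLOR_RGB2BGR))
def ortho(c,z,x0,x1,y0,y1,s):
    """rectified view of plane z: up = +x, left = +y ; s px per m"""
    H=int((x1-x0)*s);W=int((y1-y0)*s)
    u,v=np.meshgrid(np.arange(W),np.arange(H))
    X=np.stack([x1-v/s,y1-u/s,np.full(u.shape,z)],-1)
    m=proj(c,X).reshape(H,W,2).astype(np.float32)
    return cv2.remap(c["frame"],m,None,cv2.INTER_LINEAR)
E
python3 - <<'E'
from h import *
s=bot.sense(); print(s["t"],s["ee_pos"],s["force"],s["finger_gap"])
for n in ("top","scene"):
    c=bot.capture(n); save(c,n+"0"); print(n,-np.array(c["R"]).T@np.array(c["t"]).ravel())
    for k in ["reader","mat","rule","jar1","key_grip","scan_face","rule_tab","rule_fixed_end","rule_sliding_end","frame1"]:
        print(k,[(np.round(d["point"],1).tolist(),round(d["p"],2)) for d in bot.place_of(n,k)])
E
```

```text
pics
0.0 [0.20100411 0.53786833 0.20429942] [-0.36110201 -0.30082597 -1.29410803] 0.09392010179537037
top [ 0.44500927 -0.01191031  1.42260774]
reader [([500.1, 185.7], 0.28)]
mat [([179.5, 274.5], 0.84), ([522.8, 265.8], 0.53), ([274.3, 320.2], 0.31)]
rule [([180.0, 275.4], 0.77)]
jar1 [([459.2, 295.6], 0.98), ([535.7, 226.6], 0.91), ([435.4, 258.3], 0.79), ([112.0, 238.4], 0.71), ([522.8, 266.3], 0.62), ([417.4, 313.7], 0.59)]
key_grip [([389.6, 224.5], 0.54), ([178.3, 274.4], 0.24)]
scan_face [([313.8, 171.0], 0.84)]
rule_tab [([387.9, 222.9], 0.68), ([160.4, 244.4], 0.44)]
rule_fixed_end [([190.3, 321.4], 0.86)]
rule_sliding_end [([160.1, 225.4], 0.53)]
frame1 []
scene [ 1.25816626 -0.36616135  1.0186449 ]
reader [([325.7, 273.8], 0.66)]
mat [([403.1, 206.1], 0.59), ([181.1, 386.7], 0.58)]
rule [([404.4, 199.2], 0.81)]
jar1 [([179.4, 283.9], 0.84), ([215.6, 300.2], 0.83), ([133.8, 328.6], 0.8), ([438.4, 219.3], 0.75), ([131.7, 370.0], 0.73), ([211.1, 258.1], 0.65)]
key_grip [([264.8, 281.0], 0.53)]
scan_face [([357.2, 303.4], 0.85)]
rule_tab [([425.0, 206.3], 0.56)]
rule_fixed_end [([374.7, 186.9], 0.87), ([402.3, 205.0], 0.5), ([399.4, 199.3], 0.36)]
rule_sliding_end [([437.9, 218.2], 0.44)]
frame1 []
```

View pics/top0.png

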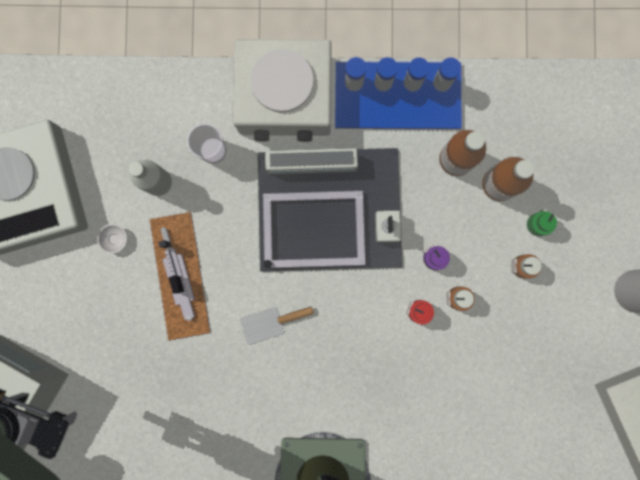

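View pics/scene0.png

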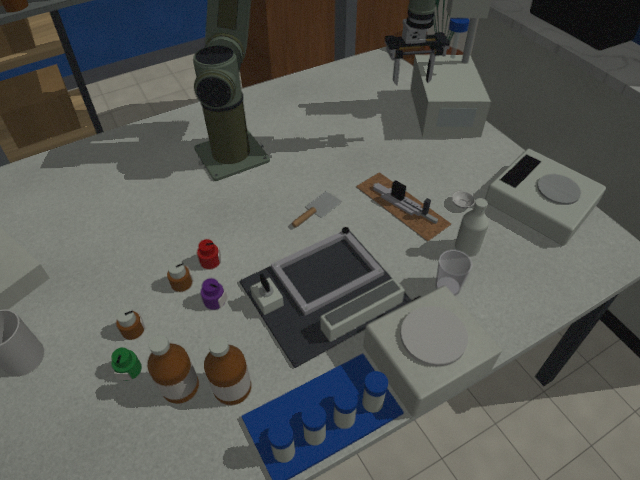

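The top view has two amber jars, at (459,298) and (528,266). The look-alikes are red (421,312), purple (437,258) and green (543,223). The rule is on its mat at (180,275), and the frame knob is at (267,265). The spatula, dish and bottles stay put.

```bash
python3 - <<'E'
from h import *
c=bot.capture("top")
a=ortho(c,0.026,0.33,0.77,-0.26,0.24,1100)
cv2.imwrite("pics/oread.png",cv2.cvtColor(a,cv2.COLOR_RGB2BGR)[:, :])
b=ortho(c,0.068,0.3,0.6,-0.6,-0.2,1500)
cv2.imwrite("pics/ojars.png",cv2.cvtColor(b,cv2.COLOR_RGB2BGR))
for n,p,z in [("rule_fix",(190.3,321.4),.01),("ruleslide",(160.1,225.4),.01),("mat",(179.5,274.5),.0),("jarA",(459.2,295.6),.0),("jarB",(522.8,266.3),0),("scan",(313.8,171),.04),("key",(389.6,224.5),.085),("dish",(112,238),0),("spat",(277,322),0)]:
    print(n,np.round(atz(c,p,z),3))
for p in [(267,265)]: print(atz(c,p,.036))
E
```

```text
rule_fix [0.357 0.309 0.01 ]
ruleslide [0.58  0.386 0.01 ]
mat [0.465 0.34  0.   ]
jarA [ 0.423 -0.318  0.   ]
jarB [ 0.493 -0.466  0.   ]
scan [0.708 0.025 0.04 ]
key [ 0.58  -0.146  0.085]
dish [0.55  0.502 0.   ]
spat [0.357 0.108 0.   ]
[0.48861946 0.13019441 0.036     ]
```

View pics/oread.png

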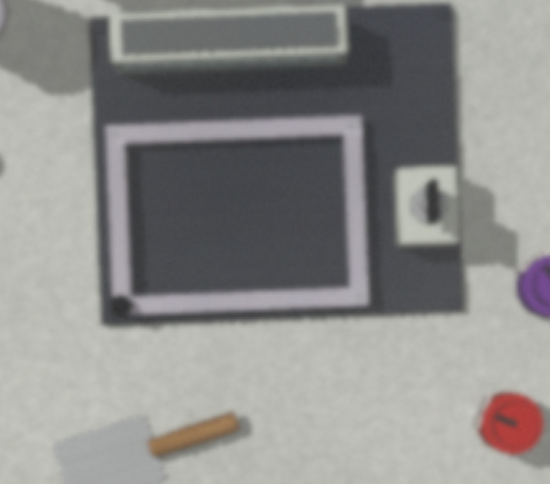

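View pics/ojars.png

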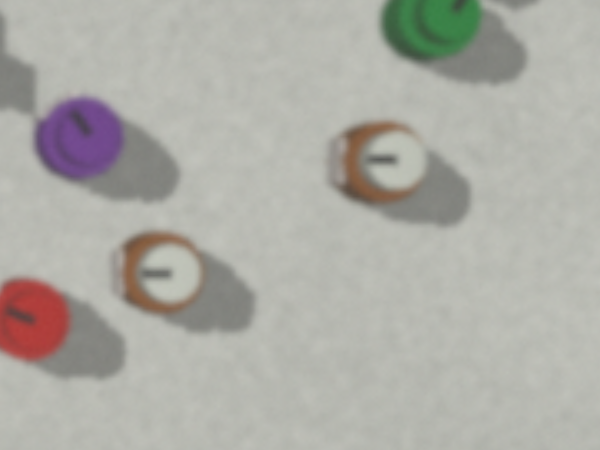

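```bash
python3 - <<'E'
from h import *
c=bot.capture("top"); s=bot.sense()
print(np.round(s["eef_rot"],3))
print("block",atz(c,(176,284),.066),"tab",atz(c,(164.5,244),.066),"fix",atz(c,(190,318),.01),"mat ends",atz(c,(172,214),.004),atz(c,(190,337),.004))
b=ortho(c,0.066,0.3,0.65,0.22,0.48,1600)
cv2.imwrite("pics/orule.png",cv2.cvtColor(b,cv2.COLOR_RGB2BGR))
w=bot.capture("wrist"); print(np.round(np.array(s["eef_rot"]).T@(-np.array(w["R"]).T@np.array(w["t"]).ravel()-s["ee_pos"]),3), np.round(np.array(s["eef_rot"]).T@np.array(w["R"]).T,2),w["K"][0])
E
```

```text
[[-0.937  0.35  -0.   ]
 [ 0.35   0.937  0.   ]
 [ 0.     0.    -1.   ]]
block [0.44303361 0.33052476 0.066     ] tab [0.53271012 0.35926611 0.066     ] fix [0.36452352 0.30958298 0.01      ] mat ends [0.60811423 0.36077567 0.004     ] [0.3203555  0.30958393 0.004     ]
[ 0.084 -0.    -0.179] [[-0.   -0.96 -0.29]
 [ 1.    0.   -0.  ]
 [ 0.   -0.29  0.96]] [380.38392863   0.         323.77524257]
```

View pics/orule.png

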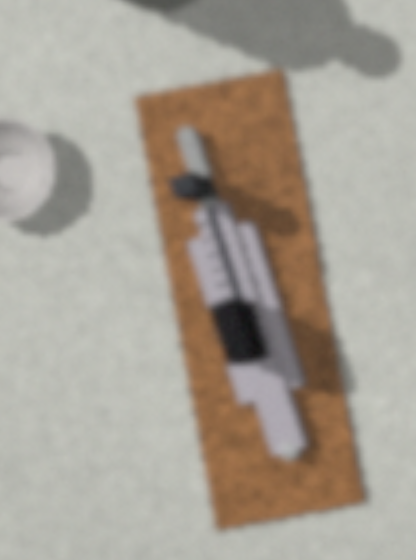

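>>> jog_arm([
  [[0.03,-0.026,0,0,0,0.085,0.06],[0.03,-0.026,0,0,0,0.085,0.06],[0.03,-0.026,0,0,0,0.085,0.06],[0.03,-0.026,0,0,0,0.085,0.06],[0.03,-0.026,0,0,0,0.085,0.06],[0.03,-0.026,0,0,0,0.085,0.06],[0.03,-0.026,0,0,0,0.085,0.06],[0.03,-0.026,0,0,0,0.085,0.06],[0,0,0,0,0,0,0.06],[0,0,0,0,0,0,0.06]],
])

```text
t: 2.08
ee_pos: [0.4429, 0.3291, 0.2054]
eef_rot: [[-0.95, -0.312, -0.0], [-0.312, 0.95, 0.0], [0.0, 0.0, -1.0]]
force: [0.2, -0.5, 0.4]
finger_gap: 0.0601
```

```bash
python3 - <<'E'
from h import *
s=bot.sense(); print(s["t"],np.round(s["ee_pos"],4),np.round(s["eef_rot"],3).tolist(),s["force"],np.round(s["qpos"],3))
c=bot.capture("wrist"); save(c,"w1")
for k in ["rule","rule_tab","rule_fixed_end","rule_sliding_end"]:
    print(k,[(np.round(d["point"],1).tolist(),round(d["p"],2)) for d in bot.place_of("wrist",k)][:3])
b=ortho(c,0.066,0.3,0.62,0.22,0.46,2000)
cv2.imwrite("pics/w1o.png",cv2.cvtColor(b,cv2.COLOR_RGB2BGR))
E
```

```text
2.0833 [0.4429 0.3291 0.2054] [[-0.95, -0.312, -0.0], [-0.312, 0.95, 0.0], [0.0, 0.0, -1.0]] [ 0.15765177 -0.45800832  0.36521259] [ 0.482  0.158  1.599  0.     1.385 -1.406]
rule [([335.1, 225.2], 0.96)]
rule_tab [([334.0, 326.1], 0.59)]
rule_fixed_end [([333.8, 128.4], 0.8)]
rule_sliding_end [([329.8, 336.1], 0.62)]
```

View pics/w1o.png

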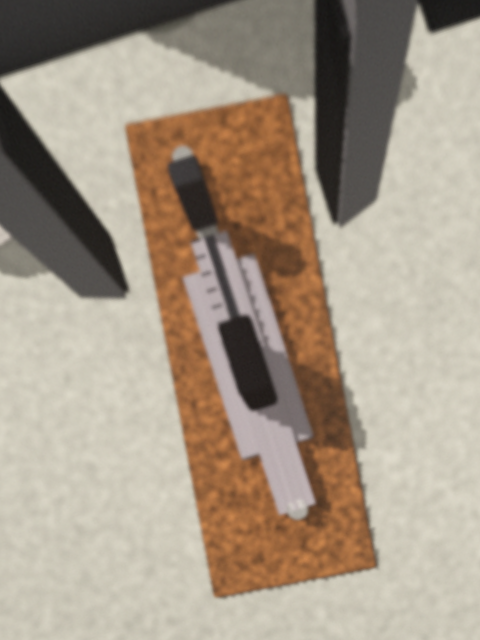

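```bash
cat > rulew.py <<'E'
from h import *
c=bot.capture("wrist")
print("orig",np.round(atz(c,(335.1,225.2),.004),4),"tab",np.round(atz(c,(334,326.1),.054),4),"fix",np.round(atz(c,(333.8,128.4),.01),4))
for z,n in((.066,"blk"),):
    m=np.float32(c["frame"]).max(2)
d=c["depth"]; ok=d>0
v,u=np.nonzero(ok); p=cv2.undistortPoints(np.stack([u,v],1).astype(float)[:,None],np.array(c["K"]),np.array(c["D"]))[:,0]
z=d[v,u]; P=(np.c_[p*z[:,None],z]-np.array(c["t"]).ravel())@np.array(c["R"])
sel=(P[:,2]>.056)&(P[:,2]<.075)&(np.hypot(P[:,0]-.45,P[:,1]-.33)<.13)
Q=P[sel]; print(len(Q))
u0=np.array([.95,.312]); s=Q[:,:2]@u0
k=s<np.array([.47,.345])@u0
for q in (Q[k],Q[~k]):
    if len(q)>5: r=cv2.minAreaRect((q[:,:2]*1000).astype(np.float32)); print(r, np.median(q[:,2]))
E
python3 rulew.py
```

```text
orig [0.4498 0.3467 0.004 ] tab [0.5345 0.3734 0.054 ] fix [0.3589 0.3139 0.01  ]
1177
((442.358642578125, 337.6978454589844), (38.23712158203125, 17.605440139770508), 18.440141677856445) 0.06535123082959327
((534.4129638671875, 367.0705261230469), (13.530675888061523, 15.398985862731934), 18.146902084350586) 0.06515437741473719
```

>>> jog_arm([
  [[0,0.0086,0,0,0,0,0.06],[0,0,-0.034,0,0,0,0.06],[0,0,-0.034,0,0,0,0.06],[0,0,-0.034,0,0,0,0.06],[0,0,-0.034,0,0,0,0.06],[0,0,-0.034,0,0,0,0.06],[0,0,0,0,0,0,0.06],[0,0,0,0,0,0,0.01],[0,0,0,0,0,0,0.01],[0,0,0,0,0,0,0.01],[0,0,0,0,0,0,0.01],[0,0,0,0,0,0,0.01]],
])

```text
t: 3.38
ee_pos: [0.443, 0.3402, 0.0377]
eef_rot: [[-0.949, -0.317, 0.004], [-0.317, 0.949, 0.002], [-0.004, 0.001, -1.0]]
force: [1.2, 0.5, 0.3]
finger_gap: 0.03
```

>>> jog_arm([
  [[0,0,0,0,0,0,0.01],[0,0,0.03,0,0,0,0.01],[0,0,0.035,0,0,0,0.01],[0,0,0.035,0,0,0,0.01],[0,0,0.035,0,0,0,0.01],[0,0,0.03,0,0,0,0.01],[0,0,0,0,0,0,0.01],[0,0,0,0,0,0,0.01]],
])

```text
t: 4.05
ee_pos: [0.4423, 0.3396, 0.202]
eef_rot: [[-0.949, -0.317, 0.003], [-0.317, 0.949, 0.002], [-0.004, 0.001, -1.0]]
force: [-0.3, -0.8, -4.5]
finger_gap: 0.0175
```

```bash
cat > reader.py <<'E'
from h import *
import sys
c=bot.capture(sys.argv[1]); x0,x1,y0,y1,S=.42,.72,-.13,.18,2000
a=ortho(c,.026,x0,x1,y0,y1,S); save(dict(frame=a),sys.argv[2])
g=cv2.cvtColor(a,cv2.COLOR_RGB2GRAY)
_,m=cv2.threshold(g,0,255,cv2.THRESH_OTSU)
cs,h=cv2.findContours(m,cv2.RETR_CCOMP,cv2.CHAIN_APPROX_NONE)
for k in cs:
    r=cv2.minAreaRect(k)
    if 150*100*4<r[1][0]*r[1][1]<260*230*4:
        ap=cv2.approxPolyDP(k,20,True)[:,0]
        W=lambda p:(round(x1-p[1]/S,4),round(y1-p[0]/S,4))
        print("rect c",W(r[0]),"size mm",np.round(np.array(r[1])/S*1000,1),"ang",round(r[2],2),"poly",[W(p) for p in ap])
E
python3 reader.py top o2
```

```text
rect c (0.5746, 0.0248) size mm [173.1 233.4] ang 87.78 poly [(np.float64(0.664), np.float64(-0.0865)), (np.float64(0.6555), np.float64(0.143)), (np.float64(0.503), np.float64(0.1375)), (np.float64(0.4855), np.float64(0.1105)), (np.float64(0.4935), np.float64(-0.0925))]
rect c (0.5748, 0.0249) size mm [141.  200.7] ang 87.57 poly [(np.float64(0.645), np.float64(-0.0725)), (np.float64(0.51), np.float64(-0.0755)), (np.float64(0.5025), np.float64(0.1215)), (np.float64(0.6395), np.float64(0.1255))]
```

View pics/o2.png

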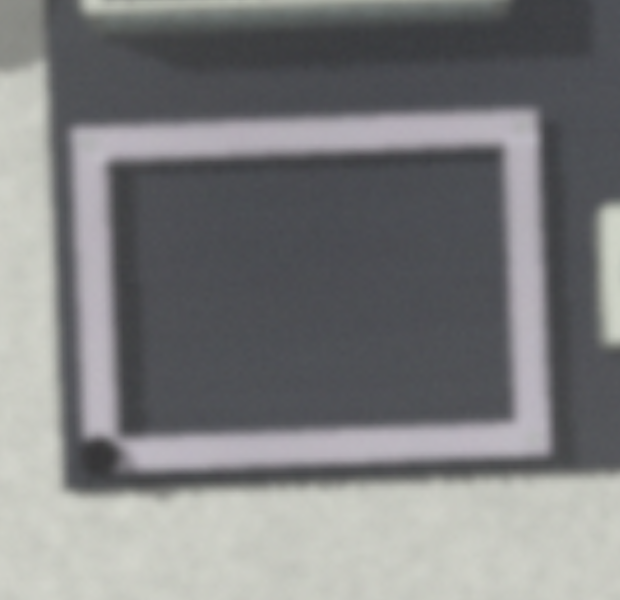

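>>> jog_arm([
  [[0.0107,-0.0268,0,0,0,-0.114,0.01],[0.0107,-0.0268,0,0,0,-0.114,0.01],[0.0107,-0.0268,0,0,0,-0.114,0.01],[0.0107,-0.0268,0,0,0,-0.114,0.01],[0.0107,-0.0268,0,0,0,-0.114,0.01],[0.0107,-0.0268,0,0,0,-0.114,0.01],[0.0107,-0.0268,0,0,0,-0.114,0.01],[0.0107,-0.0268,0,0,0,-0.114,0.01],[0.0107,-0.0268,0,0,0,-0.114,0.01],[0.0107,-0.0268,0,0,0,-0.114,0.01],[0.0103,-0.0268,0,0,0,-0.115,0.01],[0,0,0,0,0,0,0.01]],
])

```text
t: 5.1
ee_pos: [0.5581, 0.0393, 0.1964]
eef_rot: [[-0.589, 0.808, -0.006], [0.808, 0.589, -0.003], [0.001, -0.006, -1.0]]
force: [-0.1, 0.8, -3.2]
finger_gap: 0.0179
```

>>> jog_arm([
  [[0,0,-0.035,0,0,0,0.01],[0,0,-0.035,0,0,0,0.01],[0,0,-0.02,0,0,0,0.01],[0,0,0,0,0,0,0.01],[0,0,0,0,0,0,0.01],[0,0,0,0,0,0,0.01]],
])

```text
t: 5.6
ee_pos: [0.5587, 0.0446, 0.1103]
eef_rot: [[-0.596, 0.803, -0.0], [0.803, 0.596, 0.0], [0.0, -0.0, -1.0]]
force: [0.2, 0.4, -3.4]
finger_gap: 0.0176
```

```bash
python3 - <<'E'
from h import *
s=bot.sense(); print(s["t"],np.round(s["ee_pos"],4),np.round(s["force"],1),np.round(s["qpos"],2))
c=bot.capture("wrist"); save(c,"w2")
E
```

```text
5.6 [0.5587 0.0446 0.1103] [ 0.2  0.4 -3.4] [-0.07  0.27  1.67  0.    1.2  -0.71]
```

View pics/w2.png

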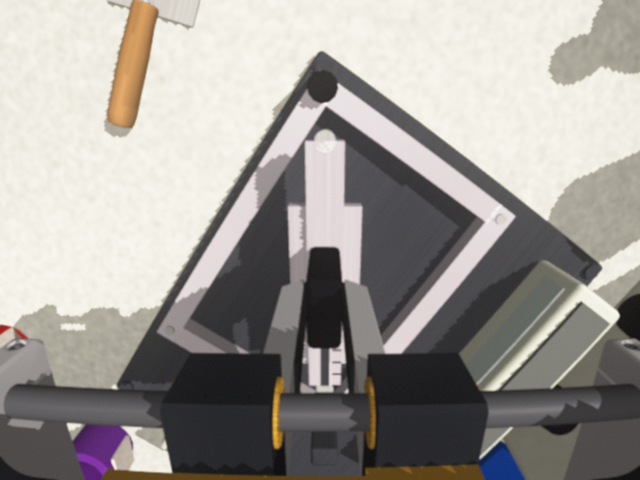

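```bash
python3 - <<'E'
from h import *
c=bot.capture("wrist")
print("c0",atz(c,(326,107),.026),"c0floor",atz(c,(326,107),.010),"nose",atz(c,(324,130),.083))
print("proj c0,c1,c3 top",proj(c,[(.5008,.1220,.026),(.5088,-.0778,.026),(.6406,.1276,.026)]).round(0).tolist())
a=ortho(c,.026,.44,.68,-.1,.17,2400);save(dict(frame=a),"w2o")
E
```

```text
c0 [0.50344221 0.12279698 0.026     ] c0floor [0.50309423 0.12345192 0.01      ] nose [0.5108003  0.11047623 0.083     ]
proj c0,c1,c3 top [[322.0, 106.0], [180.0, 327.0], [481.0, 221.0]]
```

View pics/w2o.png

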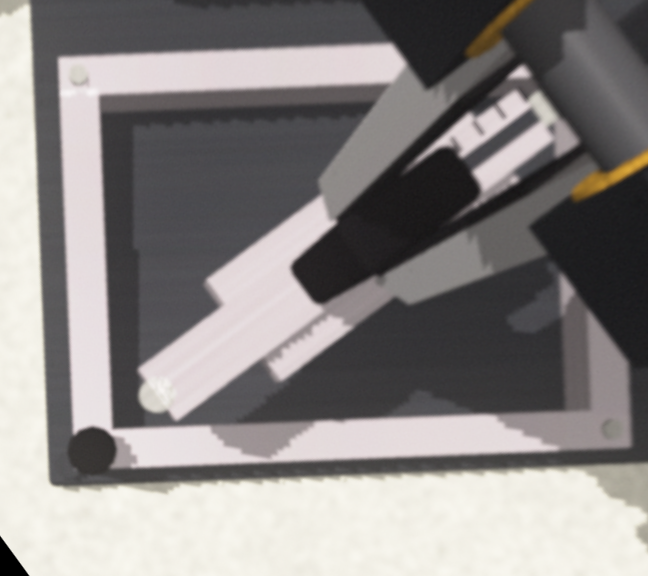

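```bash
cat > cloud.py <<'E'
from h import *
def cloud(c,step=1):
    d=c["depth"]; v,u=np.nonzero(d>0)
    p=cv2.undistortPoints(np.stack([u,v],1).astype(float)[:,None],np.array(c["K"]),np.array(c["D"]))[:,0]
    z=d[v,u]; return (np.c_[p*z[:,None],z]-np.array(c["t"]).ravel())@np.array(c["R"]),u,v
E
python3 - <<'E'
from cloud import *
c=bot.capture("wrist"); P,u,v=cloud(c)
for x,y in [(324,262),(324,300),(324,160),(325,133),(324,126),(300,220)]:
    k=(abs(u-x)<=1)&(abs(v-y)<=1); print((x,y),np.round(np.median(P[k],0),4))
k=(P[:,2]>.136)&(P[:,2]<.145)&(abs(u-324)<18)&(v>235)&(v<355); print(cv2.minAreaRect((P[k,:2]*1000).astype(np.float32)),np.median(P[k,2]))
print(bot.place_of("wrist","rule_fixed_end"))
E
```

```text
(324, 262) [0.5517 0.056  0.1006]
(324, 300) [0.5588 0.0463 0.1219]
(324, 160) [0.5211 0.0973 0.0749]
(325, 133) [0.5128 0.1094 0.0757]
(324, 126) [0.5103 0.1121 0.0099]
(300, 220) [0.531  0.0597 0.0692]
((0.0, 0.0), (0.0, 0.0), 0.0) nan
[{'point': [326.3, 131.7], 'p': 0.95}]
  return _methods._mean(a, axis=axis, dtype=dtype,
  ret = ret.dtype.type(ret / rcount)
```

```bash
python3 - <<'E'
from cloud import *
c=bot.capture("wrist"); P,u,v=cloud(c)
print(atz(c,(324.5,130),.069))
k=(P[:,2]>.116)&(P[:,2]<.132)&(abs(u-324)<22)&(v>235)&(v<360); print(k.sum(),cv2.minAreaRect((P[k,:2]*1000).astype(np.float32)),np.median(P[k,2]))
E
```

```text
[0.51165744 0.11043834 0.069     ]
2756 ((563.2132568359375, 39.04936218261719), (20.82313346862793, 40.800025939941406), 33.88421630859375) 0.12160700113002379
```

>>> jog_arm([
  [[-0.0042,0.0082,0,0,0,0,0.01],[0,0,0,0,0,0,0.01],[0,0,-0.02,0,0,0,0.01],[0,0,-0.02,0,0,0,0.01],[0,0,-0.01,0,0,0,0.01],[0,0,0,0,0,0,0.01],[0,0,0,0,0,0,0.01]],
])

```text
t: 6.43
ee_pos: [0.5549, 0.0529, 0.0608]
eef_rot: [[-0.596, 0.803, 0.001], [0.803, 0.596, 0.0], [-0.0, 0.001, -1.0]]
force: [0.0, 0.4, -1.9]
finger_gap: 0.0176
```

```bash
python3 - <<'E'
from cloud import *
s=bot.sense(); print(s["t"],np.round(s["ee_pos"],4),np.round(s["force"],1))
c=bot.capture("wrist"); save(c,"w3"); P,u,v=cloud(c)
print(bot.place_of("wrist","rule_fixed_end"))
a=ortho(c,.016,.47,.62,-.02,.15,3500);save(dict(frame=a),"w3o")
E
```

```text
6.4333 [0.5549 0.0529 0.0608] [ 0.   0.4 -1.9]
[{'point': [326.3, 132.2], 'p': 0.64}]
```

View pics/w3o.png

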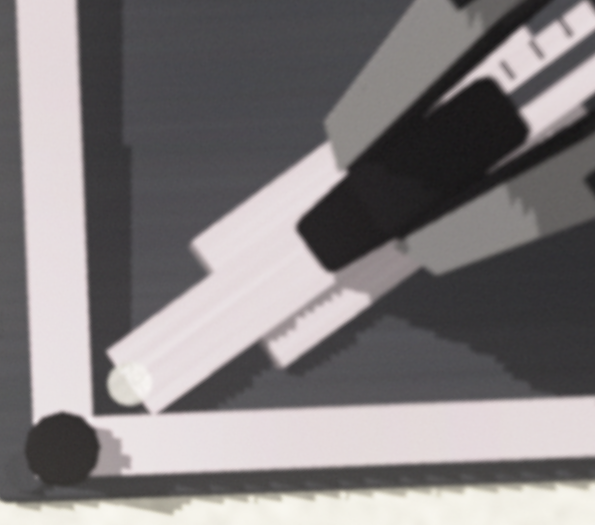

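>>> jog_arm([
  [[0,0,-0.0015,0,0,0,0.01],[-0.0012,0.0016,0,0,0,0,0.01],[-0.0012,0.0016,0,0,0,0,0.01],[0,0,0,0,0,0,0.01]],
])

```text
t: 6.87
ee_pos: [0.5544, 0.0551, 0.0604]
eef_rot: [[-0.596, 0.803, 0.005], [0.803, 0.596, -0.001], [-0.004, 0.003, -1.0]]
force: [3.4, -3.4, 1.9]
finger_gap: 0.0178
```

>>> jog_arm([
  [[-0.0006,0.0008,0,0,0,0,0.01],[-0.0006,0.0008,0,0,0,0,0.01],[0,0,0,0,0,0,0.01]],
])

```text
t: 7.12
ee_pos: [0.554, 0.0564, 0.0605]
eef_rot: [[-0.595, 0.803, 0.007], [0.803, 0.595, -0.002], [-0.005, 0.004, -1.0]]
force: [6.1, -3.9, 1.4]
finger_gap: 0.0179
```

>>> jog_arm([
  [[-0.0006,0.0008,0,0,0,0,0.01],[0,0,0,0,0,0,0.01]],
])

```text
t: 7.28
ee_pos: [0.5538, 0.0571, 0.0606]
eef_rot: [[-0.595, 0.804, 0.008], [0.804, 0.595, -0.002], [-0.006, 0.005, -1.0]]
force: [5.5, -2.7, 0.2]
finger_gap: 0.0176
```

>>> jog_arm([
  [[0,0.001,0,0,0,0,0.01],[0,0.001,0,0,0,0,0.01],[0,0,0,0,0,0,0.01]],
])

```text
t: 7.53
ee_pos: [0.554, 0.0581, 0.0608]
eef_rot: [[-0.596, 0.803, 0.008], [0.803, 0.596, -0.004], [-0.008, 0.004, -1.0]]
force: [5.7, -6.1, 1.9]
finger_gap: 0.0179
```

>>> jog_arm([
  [[0,0.001,0,0,0,0,0.01],[0,0.001,0,0,0,0,0.01],[0,0,0,0,0,0,0.01]],
])

```text
t: 7.78
ee_pos: [0.5544, 0.0588, 0.0611]
eef_rot: [[-0.596, 0.803, 0.008], [0.803, 0.597, -0.006], [-0.01, 0.003, -1.0]]
force: [5.5, -9.3, 2.3]
finger_gap: 0.0177
```

```bash
python3 - <<'E'
from h import *
c=bot.capture("wrist"); 
a=ortho(c,.022,.47,.62,-.02,.15,3500);save(dict(frame=a),"w4o")
E
```

```text
(no output)
```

View pics/w4o.png

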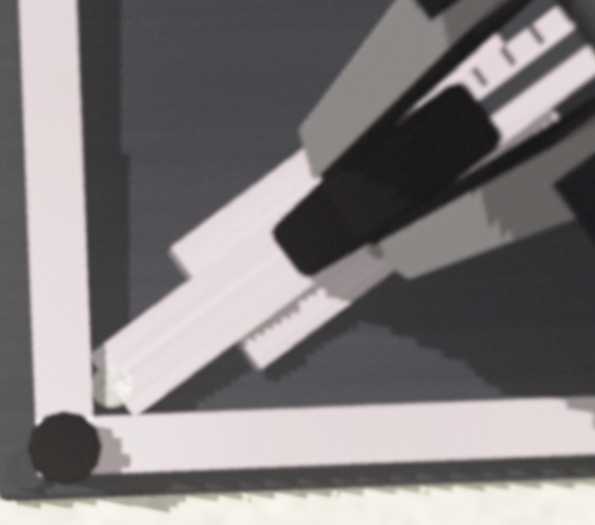

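>>> jog_arm([
  [[0,0,0,0,0,0,0.03],[0,0,0,0,0,0,0.03],[0,0,0,0,0,0,0.03],[0,0,0.025,0,0,0,0.03],[0,0,0.03,0,0,0,0.03],[0,0,0,0,0,0,0.015],[0.0058,-0.0086,0,0,0,-0.12,0.015],[0.0058,-0.0086,0,0,0,-0.12,0.015],[0.0058,-0.0086,0,0,0,-0.12,0.015],[0.0058,-0.0086,0,0,0,-0.12,0.015],[0.0058,-0.0086,0,0,0,-0.12,0.015],[0.0058,-0.0086,0,0,0,-0.12,0.015]],
])

```text
t: 8.83
ee_pos: [0.5842, 0.011, 0.1128]
eef_rot: [[0.087, 0.996, -0.003], [0.996, -0.087, 0.001], [0.001, -0.003, -1.0]]
force: [-0.6, -0.1, -0.8]
finger_gap: 0.0152
```

>>> jog_arm([
  [[0.0058,-0.0086,0,0,0,-0.12,0.015],[0,0,0,0,0,-0.12,0.015],[0,0,0,0,0,-0.12,0.015],[0,0,0,0,0,-0.12,0.015],[0,0,0,0,0,-0.12,0.015],[0,0,0,0,0,-0.12,0.015],[0,0,0,0,0,-0.13,0.015],[0,0,0,0,0,0,0.015],[0,0,0,0,0,0,0.015]],
])

```text
out of range: a turn must lie within [-0.125, 0.125]
```

```bash
cat > tops.py <<'E'
from cloud import *
# rule block / tab from depth in given camera; args: camera z0 z1
import sys
c=bot.capture(sys.argv[1]); P,u,v=cloud(c); z0,z1=float(sys.argv[2]),float(sys.argv[3])
k=(P[:,2]>z0)&(P[:,2]<z1); m=np.zeros((480,640),np.uint8); m[v[k],u[k]]=1
n,l,st,ce=cv2.connectedComponentsWithStats(m); L=l[v,u]
s=bot.sense(); print(s["t"],np.round(s["ee_pos"],4),np.round(s["force"],1),round(s["finger_gap"],4))
for i in range(1,n):
    if st[i,4]>20:
        q=P[(L==i)]; r=cv2.minAreaRect((q[:,:2]*1000).astype(np.float32)); print(st[i,4],np.round(r[0],1),np.round(r[1],1),round(r[2],1),"z",np.median(q[:,2]).round(4),ce[i].round())
E
python3 tops.py wrist .060 .078
```

```text
8.8833 [0.5855 0.0093 0.1131] [ 0.7 -0.9  0.7] 0.0152
175 [780.9 147.4] [ 4.3 17.8] 2.1 z 0.0617 [636.  15.]
21708 [731.8  33.1] [ 45.9 209.9] 2.3 z 0.0673 [551. 187.]
496 [785.   49.6] [14.1 21.9] 4.0 z 0.0619 [631. 178.]
2102 [558.5  52.8] [18.5 39.9] 36.1 z 0.0715 [275. 202.]
533 [616.8 -24.2] [15.2 14.8] 34.9 z 0.0713 [380. 310.]
617 [ 578.9 -140.3] [ 9.1 28.2] 85.9 z 0.0708 [336. 453.]
```

>>> jog_arm([
  [[0.0085,-0.0058,0,0,0,-0.121,0.015],[0,0,0,0,0,-0.121,0.015],[0,0,0,0,0,-0.121,0.015],[0,0,0,0,0,-0.121,0.015],[0,0,0,0,0,-0.121,0.015],[0,0,0,0,0,-0.121,0.015],[0,0,0,0,0,-0.121,0.015],[0,0,0,0,0,0,0.015],[0,0,0,0,0,0,0.015]],
])

```text
t: 9.63
ee_pos: [0.5927, 0.0055, 0.1132]
eef_rot: [[0.798, 0.603, -0.002], [0.603, -0.798, 0.001], [-0.001, -0.002, -1.0]]
force: [0.6, -0.7, 0.4]
finger_gap: 0.0151
```

```bash
python3 tops.py wrist .060 .078
```

```text
9.6833 [0.5929 0.0053 0.1134] [-0.4  0.4 -0.7] 0.015
20169 [732.7  17.9] [ 45.3 179.5] 2.4 z 0.0673 [463.  77.]
1961 [559.1  53.7] [17.7 40.4] 36.5 z 0.0712 [231. 261.]
670 [616.8 -24.9] [16.8 14.5] 36.2 z 0.0713 [385. 262.]
338 [ 590.7 -142.2] [ 9. 20.] 80.1 z 0.0698 [485. 383.]
```

>>> jog_arm([
  [[0.0018,0,-0.025,0,0,0,0.015],[0,0,-0.025,0,0,0,0.015],[0,0,-0.023,0,0,0,0.015],[0,0,0,0,0,0,0.03],[0,0,0,0,0,0,0.034],[0,0,0,0,0,0,0.038],[0,0,0,0,0,0,0.042],[0,0,0,0,0,0,0.046],[0,0,0,0,0,0,0.049],[0,0,0,0,0,0,0.052],[0,0,0,0,0,0,0.052],[0,0,0,0,0,0,0.052]],
])

```text
t: 10.68
ee_pos: [0.5955, 0.0051, 0.0414]
eef_rot: [[0.801, 0.599, 0.0], [0.599, -0.801, 0.0], [0.001, 0.0, -1.0]]
force: [-1.2, 2.9, 1.0]
finger_gap: 0.052
```

```bash
python3 tops.py wrist .066 .078
```

```text
10.7333 [0.5955 0.005  0.0412] [-0.9  2.   1.8] 0.0521
18424 [733.7  -1.2] [ 33.  124.5] 3.0 z 0.0678 [547.  75.]
3591 [564.   47.1] [19.3 54.8] 38.9 z 0.0715 [197. 320.]
1198 [619.2 -26.1] [19.1 27.2] 33.2 z 0.0715 [413. 318.]
```

>>> jog_arm([
  [[0,0,0,0,0,0,0.053],[0,0,0,0,0,0,0.054],[0,0,0,0,0,0,0.054]],
])

```text
t: 10.98
ee_pos: [0.5952, 0.0049, 0.0409]
eef_rot: [[0.801, 0.599, -0.001], [0.599, -0.801, 0.0], [-0.0, -0.0, -1.0]]
force: [-2.8, 2.7, 3.0]
finger_gap: 0.054
```

>>> jog_arm([
  [[0,0,0,0,0,0,0.055],[0,0,0,0,0,0,0.056],[0,0,0,0,0,0,0.056]],
])

```text
t: 11.23
ee_pos: [0.595, 0.0046, 0.0408]
eef_rot: [[0.801, 0.598, -0.001], [0.598, -0.801, -0.0], [-0.001, -0.0, -1.0]]
force: [-3.1, 1.5, 2.7]
finger_gap: 0.0559
```

>>> jog_arm([
  [[0,0,0,0,0,0,0.057],[0,0,0,0,0,0,0.058],[0,0,0,0,0,0,0.058]],
])

```text
t: 11.48
ee_pos: [0.5946, 0.0046, 0.0408]
eef_rot: [[0.801, 0.599, -0.002], [0.599, -0.801, -0.0], [-0.002, -0.001, -1.0]]
force: [-5.1, 1.2, 4.4]
finger_gap: 0.0576
```

```bash
python3 tops.py wrist .066 .078; python3 - <<'E'
from h import *
c=bot.capture("wrist"); a=ortho(c,.026,.44,.70,-.12,.17,2300);save(dict(frame=a),"w5o")
E
```

```text
11.5333 [0.5946 0.0047 0.0408] [-3.9  1.3  4. ] 0.0578
18024 [734.2  -1.8] [ 32.9 122.1] 2.8 z 0.0678 [550.  74.]
3459 [562.5  48.2] [19.  52.5] 38.3 z 0.0716 [194. 320.]
1172 [619.8 -28.5] [19.1 27. ] 31.9 z 0.0716 [419. 319.]
```

View pics/w5o.png

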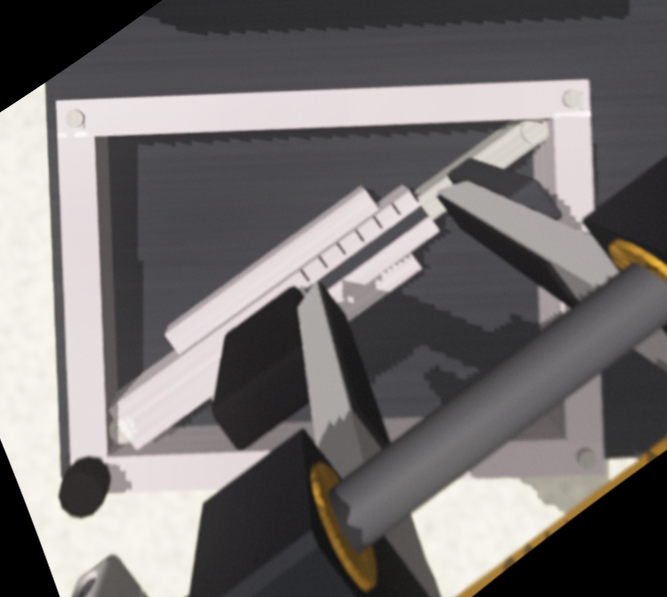

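>>> jog_arm([
  [[0,0,0,0,0,0,0.059],[0,0,0,0,0,0,0.06],[0,0,0,0,0,0,0.06],[0,0,0,0,0,0,0.06]],
])

```text
t: 11.92
ee_pos: [0.5946, 0.0046, 0.0408]
eef_rot: [[0.801, 0.599, -0.002], [0.599, -0.801, -0.0], [-0.002, -0.001, -1.0]]
force: [-4.8, 0.5, 3.8]
finger_gap: 0.058
```

>>> jog_arm([
  [[0,0,0,0,0,0,0.061],[0,0,0,0,0,0,0.062],[0,0,0,0,0,0,0.062],[0,0,0,0,0,0,0.062]],
])

```text
t: 12.25
ee_pos: [0.5946, 0.0046, 0.0408]
eef_rot: [[0.801, 0.599, -0.002], [0.599, -0.801, -0.0], [-0.002, -0.001, -1.0]]
force: [-5.4, 0.4, 4.2]
finger_gap: 0.0576
```

```bash
python3 tops.py wrist .066 .078
```

```text
12.3 [0.5945 0.0047 0.0408] [-4.9  1.2  4.4] 0.0578
18040 [734.   -2.3] [ 33.3 122.2] 2.7 z 0.0678 [550.  74.]
3448 [562.5  48.4] [19.1 52. ] 37.9 z 0.0716 [194. 320.]
1164 [620.1 -28.5] [19.2 26.7] 33.5 z 0.0716 [419. 319.]
```

>>> jog_arm([
  [[0,0,0,0,0,0,0.045],[0,0,0,0,0,0,0.035],[0,0,0.03,0,0,0,0.035],[0,0,0.02,0,0,0,0.035],[0.0145,-0.0193,0,0,0,0,0.035],[0.0145,-0.0193,0,0,0,0,0.035],[0,0,0,0,0,0,0.035],[0,0,-0.025,0,0,0,0.035],[0,0,-0.02,0,0,0,0.035],[0,0,0,0,0,0,0.01],[0,0,0,0,0,0,0.01],[0,0,0,0,0,0,0.01]],
])

```text
t: 13.3
ee_pos: [0.6252, -0.0338, 0.0466]
eef_rot: [[0.801, 0.599, 0.002], [0.599, -0.801, -0.0], [0.001, 0.001, -1.0]]
force: [0.4, -0.1, -0.3]
finger_gap: 0.0187
```

>>> jog_arm([
  [[0,0,0,0,0,0,0.01],[0,0,0,0,0,0,0.01],[-0.0023,0.003,0,0,0,0,0.01],[-0.0023,0.003,0,0,0,0,0.01],[-0.0023,0.003,0,0,0,0,0.01],[-0.0023,0.003,0,0,0,0,0.01],[0,0,0,0,0,0,0.01]],
])

```text
t: 13.88
ee_pos: [0.6156, -0.0211, 0.0468]
eef_rot: [[0.801, 0.599, 0.002], [0.599, -0.801, 0.0], [0.002, 0.001, -1.0]]
force: [1.0, 1.9, 1.4]
finger_gap: 0.0137
```

>>> jog_arm([
  [[0,0,0,0,0,0,0.035],[0,0,0,0,0,0,0.035],[0,0,0,0,0,0,0.035],[0,0,0.03,0,0,0,0.035],[0,0,0.03,0,0,0,0.035],[0,0,0,0,0,0,0.035],[0,0,0,0,0,0,0.035]],
])

```text
t: 14.47
ee_pos: [0.6171, -0.0224, 0.1084]
eef_rot: [[0.801, 0.599, 0.005], [0.599, -0.801, -0.001], [0.003, 0.004, -1.0]]
force: [0.0, -0.7, -1.4]
finger_gap: 0.0346
```

```bash
python3 tops.py wrist .066 .078
```

```text
14.5167 [ 0.6154 -0.0221  0.1064] [-0.9 -1.2 -0.5] 0.0352
14310 [733.1  17. ] [ 32.4 161.7] 2.1 z 0.0678 [400.  74.]
1805 [558.4  52.4] [18.2 39.5] 36.7 z 0.0714 [170. 272.]
586 [613.1 -23. ] [15.9 13.6] 36.8 z 0.0714 [320. 274.]
```

>>> jog_arm([
  [[-0.0081,0.0106,0,0,0,-0.1215,0.045],[-0.0081,0.0106,0,0,0,-0.1215,0.045],[-0.0081,0.0106,0,0,0,-0.1215,0.045],[-0.0081,0.0106,0,0,0,-0.1215,0.045],[-0.0081,0.0106,0,0,0,-0.1215,0.045],[-0.0081,0.0106,0,0,0,-0.1215,0.045],[-0.0081,0.0106,0,0,0,-0.1215,0.045],[0,0,0,0,0,-0.1215,0.045],[0,0,0,0,0,-0.1215,0.045],[0,0,0,0,0,-0.1215,0.045],[0,0,0,0,0,-0.1215,0.045],[0,0,0,0,0,-0.1215,0.045]],
])

```text
t: 15.52
ee_pos: [0.5566, 0.0524, 0.1037]
eef_rot: [[0.681, -0.733, -0.004], [-0.733, -0.681, 0.0], [-0.003, 0.003, -1.0]]
force: [0.3, 0.4, 0.4]
finger_gap: 0.0448
```

>>> jog_arm([
  [[0,0,0,0,0,-0.1215,0.045],[0,0,0,0,0,0,0.045],[0,0,0,0,0,0,0.045]],
])

```text
t: 15.77
ee_pos: [0.5571, 0.0524, 0.1042]
eef_rot: [[0.594, -0.804, -0.003], [-0.804, -0.594, 0.0], [-0.002, 0.003, -1.0]]
force: [-0.7, 0.6, -0.5]
finger_gap: 0.0452
```

```bash
python3 tops.py wrist .066 .078
```

```text
15.8167 [0.5574 0.0524 0.1046] [ 0.7 -0.5  0.3] 0.0449
12211 [731.9  56.8] [ 33.3 143.4] 2.4 z 0.0677 [ 72. 100.]
802 [612.6 -23.9] [15.6 14. ] 36.0 z 0.0716 [324. 107.]
1845 [558.2  51.6] [17.6 39.8] 35.9 z 0.0713 [322. 269.]
```

>>> jog_arm([
  [[0,0,-0.035,0,0,0,0.045],[0,0,-0.033,0,0,0,0.045],[0,0,0,0,0,0,0.01],[0,0,0,0,0,0,0.01],[0,0,0,0,0,0,0.01],[0,0,0,0,0,0,0.01],[0,0,0,0,0,0,0.01],[0,0,0,0,0,0,0.01]],
])

```text
t: 16.48
ee_pos: [0.5601, 0.0518, 0.0401]
eef_rot: [[0.592, -0.806, 0.004], [-0.806, -0.592, -0.001], [0.003, -0.002, -1.0]]
force: [-0.8, -2.6, 3.8]
finger_gap: 0.0177
```

>>> jog_arm([
  [[0,0,0.025,0,0,0,0.01],[0,0,0.03,0,0,0,0.01],[0,0,0.03,0,0,0,0.01],[0,0,0.025,0,0,0,0.01],[0,0,0,0,0,0,0.01],[0,0,0,0,0,0,0.01]],
])

```text
t: 16.98
ee_pos: [0.5596, 0.0525, 0.1494]
eef_rot: [[0.592, -0.806, 0.004], [-0.806, -0.592, 0.0], [0.002, -0.003, -1.0]]
force: [-1.1, -0.5, -4.0]
finger_gap: 0.0179
```

```bash
python3 tops.py wrist .16 .2
```

```text
17.0333 [0.5577 0.0526 0.1471] [-0.  -0.1 -4.4] 0.0178
1641 [613.9 -22.2] [16.2 13.7] 36.1 z 0.1826 [325. 104.]
6413 [557.1  49.4] [38.9 41.7] 60.1 z 0.1804 [324. 316.]
```

>>> jog_arm([
  [[0,-0.0031,0,0,0,0.1217,0.01],[0,-0.0031,0,0,0,0.1217,0.01],[0,-0.0031,0,0,0,0.1217,0.01],[0,-0.0031,0,0,0,0.1217,0.01],[0,-0.0031,0,0,0,0.1217,0.01],[0,-0.0031,0,0,0,0.1217,0.01],[0,-0.0031,0,0,0,0.1217,0.01],[0,-0.0031,0,0,0,0.1217,0.01],[0,-0.0031,0,0,0,0.1217,0.01],[0,-0.0031,0,0,0,0.1217,0.01],[0,-0.0031,0,0,0,0.1217,0.01],[0,-0.0031,0,0,0,0.1217,0.01]],
])

```text
t: 18.03
ee_pos: [0.5558, 0.0154, 0.1441]
eef_rot: [[0.863, 0.504, -0.007], [0.504, -0.863, 0.001], [-0.005, -0.004, -1.0]]
force: [-0.7, 0.2, -4.2]
finger_gap: 0.0177
```

>>> jog_arm([
  [[0.0013,-0.0031,0,0,0,0.1217,0.01],[0.0013,-0.0031,0,0,0,0.1217,0.01],[0,-0.0031,0,0,0,0.1217,0.01],[0,-0.0031,0,0,0,0.1217,0.01],[0,0,-0.03,0,0,0,0.01],[0,0,-0.03,0,0,0,0.01],[0,0,0,0,0,0,0.01],[0,0,0,0,0,0,0.01]],
])

```text
t: 18.7
ee_pos: [0.5565, 0.0035, 0.0834]
eef_rot: [[0.532, 0.847, -0.011], [0.847, -0.532, 0.002], [-0.004, -0.01, -1.0]]
force: [0.1, -0.3, -3.6]
finger_gap: 0.018
```

```bash
python3 tops.py wrist .105 .14; python3 - <<'E'
from h import *
c=bot.capture("wrist"); save(c,"w6"); 
C=np.array([.5745,.0258]);th=np.radians(2.3);R=np.array([[np.cos(th),-np.sin(th)],[np.sin(th),np.cos(th)]])
for k in ("rule_fixed_end","rule_sliding_end"):
    for d in bot.place_of("wrist",k)[:1]: print(k,d, atz(c,d["point"],bot.sense()["ee_pos"][2]-.0285+.006))
E
```

```text
18.75 [0.5592 0.0031 0.0859] [ 0.8 -0.4 -2. ] 0.0175
1642 [606.2  81.2] [13.7 16. ] 57.9 z 0.116 [325. 104.]
6222 [554.1   5.9] [41.5 38.8] 32.1 z 0.115 [324. 322.]
rule_fixed_end {'point': [323.8, 400.4], 'p': 0.78} [ 0.51553799 -0.06652894  0.06643495]
rule_sliding_end {'point': [327.1, 13.7], 'p': 0.9} [0.63311595 0.11752621 0.06705894]
```

>>> jog_arm([
  [[0.003,0.001,0,0,0,0,0.01],[0,0,-0.02,0,0,0,0.01],[0,0,-0.02,0,0,0,0.01],[0,0,-0.003,0,0,0,0.01],[0,0,0,0,0,0,0.01],[0,0,0,0,0,0,0.01]],
])

```text
t: 19.4
ee_pos: [0.5649, 0.0038, 0.046]
eef_rot: [[0.532, 0.847, 0.001], [0.847, -0.532, -0.0], [0.001, 0.001, -1.0]]
force: [1.2, -0.5, -3.8]
finger_gap: 0.0177
```

>>> jog_arm([
  [[-0.0016,-0.0025,0,0,0,0,0.01],[0,0,0,0,0,0,0.01]],
])

```text
t: 19.57
ee_pos: [0.5632, 0.0008, 0.0462]
eef_rot: [[0.532, 0.847, 0.002], [0.847, -0.532, -0.001], [0.0, 0.002, -1.0]]
force: [-0.9, -0.6, -3.8]
finger_gap: 0.0174
```

>>> jog_arm([
  [[-0.0011,-0.0017,0,0,0,0,0.01],[0,0,0,0,0,0,0.01]],
])

```text
t: 19.73
ee_pos: [0.5616, -0.0008, 0.0456]
eef_rot: [[0.532, 0.846, 0.001], [0.846, -0.532, -0.0], [0.0, 0.001, -1.0]]
force: [-0.9, -0.1, -2.7]
finger_gap: 0.0178
```

>>> jog_arm([
  [[-0.0005,-0.0008,0,0,0,0,0.01],[0,0,0,0,0,0,0.01]],
])

```text
t: 19.9
ee_pos: [0.5609, -0.0012, 0.0451]
eef_rot: [[0.532, 0.846, 0.0], [0.846, -0.532, 0.0], [0.0, 0.0, -1.0]]
force: [-0.1, 0.0, -3.0]
finger_gap: 0.0178
```

```bash
python3 tops.py wrist .066 .09
```

```text
19.95 [ 0.5609 -0.0012  0.0451] [ 0.5 -0.2 -3.2] 0.0181
4480 [728.8  27.6] [25.4 66.6] 1.9 z 0.0678 [619.  47.]
1691 [609.6  76.1] [13.9 15.9] 57.8 z 0.0801 [324. 106.]
5119 [564.4  -2.6] [41.5 38.8] 82.7 z 0.0764 [324. 319.]
223 [ 591.3 -140.5] [ 5.7 17.7] 80.2 z 0.069 [503. 476.]
```

>>> jog_arm([
  [[-0.001,0.0026,0,0,0,0,0.01],[0,0,-0.004,0,0,0,0.01],[0,0,-0.004,0,0,0,0.01],[0,0,0,0,0,0,0.01],[0,0,0,0,0,0,0.01]],
])

```text
t: 20.37
ee_pos: [0.5614, 0.0017, 0.0402]
eef_rot: [[0.532, 0.847, 0.002], [0.847, -0.532, 0.0], [0.002, 0.002, -1.0]]
force: [-4.0, 1.4, 14.2]
finger_gap: 0.0178
```

>>> jog_arm([
  [[-0.0011,-0.0017,0,0,0,0,0.01],[-0.0005,-0.0008,0,0,0,0,0.01],[0,0,0,0,0,0,0.01]],
])

```text
t: 20.62
ee_pos: [0.5617, 0.0004, 0.0402]
eef_rot: [[0.533, 0.846, 0.007], [0.846, -0.533, 0.003], [0.006, 0.005, -1.0]]
force: [0.7, 5.8, 9.1]
finger_gap: 0.0181
```

>>> jog_arm([
  [[-0.0005,-0.0008,0,0,0,0,0.01],[-0.0005,-0.0008,0,0,0,0,0.01],[0,0,0,0,0,0,0.01]],
])

```text
t: 20.87
ee_pos: [0.5617, -0.0002, 0.0402]
eef_rot: [[0.533, 0.846, 0.009], [0.846, -0.533, 0.004], [0.009, 0.005, -1.0]]
force: [3.6, 8.0, 7.6]
finger_gap: 0.0172
```

```bash
python3 tops.py wrist .069 .09
```

```text
20.9167 [ 5.617e-01 -2.000e-04  4.020e-02] [3.6 8.6 7.3] 0.018
1573 [610.8  77.3] [13.5 16.2] 57.8 z 0.0717 [325. 104.]
4877 [565.1  -1.3] [40.7 38.6] 83.2 z 0.072 [324. 323.]
```

>>> jog_arm([
  [[-0.001,0,0.001,0,0,0,0.01],[-0.001,0,0,0,0,0,0.01],[0,0,0,0,0,0,0.01]],
])

```text
t: 21.17
ee_pos: [0.561, -0.0001, 0.0406]
eef_rot: [[0.533, 0.846, 0.013], [0.846, -0.533, 0.004], [0.01, 0.008, -1.0]]
force: [7.2, 8.1, 0.4]
finger_gap: 0.018
```

>>> jog_arm([
  [[-0.001,0,0,0,0,0,0.01],[-0.001,0,0,0,0,0,0.01],[0,0,0,0,0,0,0.01]],
])

```text
t: 21.42
ee_pos: [0.5605, 0.0, 0.041]
eef_rot: [[0.533, 0.846, 0.016], [0.846, -0.533, 0.004], [0.012, 0.011, -1.0]]
force: [8.8, 8.6, -0.4]
finger_gap: 0.0177
```

```bash
python3 tops.py wrist .069 .09
```

```text
21.4667 [ 0.5605 -0.      0.041 ] [ 9.2  8.5 -0.6] 0.0178
1600 [609.  78.] [13.9 15.8] 57.6 z 0.0733 [323. 104.]
4919 [563.6  -1. ] [41.2 38.6] 82.1 z 0.0727 [324. 323.]
```

>>> jog_arm([
  [[0,0,0,0,0,0,0.03],[0,0,0,0,0,0,0.03],[0,0,0,0,0,0,0.03],[0,0,0.035,0,0,0,0.03],[0,0,0.035,0,0,0,0.03],[0.005,0.0076,0,0,0,0.1208,0.015],[0.005,0.0076,0,0,0,0.1208,0.015],[0.005,0.0076,0,0,0,0.1208,0.015],[0.005,0.0076,0,0,0,0.1208,0.015],[0.005,0.0076,0,0,0,0.1208,0.015],[0.005,0.0076,0,0,0,0.1208,0.015],[0.005,0.0076,0,0,0,0.1208,0.015]],
])

```text
t: 22.47
ee_pos: [0.5876, 0.0504, 0.1073]
eef_rot: [[-0.286, 0.958, -0.002], [0.958, 0.286, -0.0], [0.0, -0.002, -1.0]]
force: [-0.5, 0.3, 0.3]
finger_gap: 0.0147
```

>>> jog_arm([
  [[0,0,0,0,0,0.1208,0.015],[0,0,0,0,0,0.1208,0.015],[0,0,0,0,0,0.1208,0.015],[0,0,0,0,0,0.1208,0.015],[0,0,0,0,0,0.1208,0.015],[0,0,0,0,0,0.1208,0.015],[0,0,0,0,0,0,0.015],[0,0,0,0,0,0,0.015]],
])

```text
t: 23.13
ee_pos: [0.5877, 0.0502, 0.1075]
eef_rot: [[-0.844, 0.536, -0.001], [0.536, 0.844, -0.0], [0.001, -0.001, -1.0]]
force: [-0.2, 0.2, -0.0]
finger_gap: 0.0153
```

```bash
python3 tops.py wrist .066 .078;
```

```text
23.1833 [0.5878 0.0503 0.1076] [-0.1  0.5  0.6] 0.0149
617 [605.3  81.9] [13.9 16.2] 59.9 z 0.0714 [384. 266.]
1841 [558.5   1.4] [39.9 18.4] 59.8 z 0.0715 [232. 271.]
1296 [728.2 109. ] [31.3 37.7] 1.6 z 0.0678 [504. 378.]
157 [ 570.2 -140.8] [17.2  6.4] 27.8 z 0.0713 [ 80. 384.]
1489 [799.8 102.3] [89.8  5.2] 89.8 z 0.0715 [531. 455.]
910 [731.4 -34.7] [25.1 53.4] 2.2 z 0.0679 [334. 466.]
```

>>> jog_arm([
  [[0,0,-0.025,0,0,0,0.015],[0,0,-0.025,0,0,0,0.015],[0,0,-0.017,0,0,0,0.015],[0,0,0,0,0,0,0.03],[0,0,0,0,0,0,0.036],[0,0,0,0,0,0,0.04],[0,0,0,0,0,0,0.044],[0,0,0,0,0,0,0.047],[0,0,0,0,0,0,0.05],[0,0,0,0,0,0,0.052],[0,0,0,0,0,0,0.053],[0,0,0,0,0,0,0.054]],
])

```text
t: 24.18
ee_pos: [0.59, 0.0508, 0.0422]
eef_rot: [[-0.846, 0.533, 0.004], [0.533, 0.846, 0.0], [-0.003, 0.002, -1.0]]
force: [1.3, 1.0, 3.0]
finger_gap: 0.0534
```

>>> jog_arm([
  [[0,0,0,0,0,0,0.055],[0,0,0,0,0,0,0.056],[0,0,0,0,0,0,0.057],[0,0,0,0,0,0,0.058],[0,0,0,0,0,0,0.058]],
])

```text
t: 24.6
ee_pos: [0.5919, 0.0509, 0.0426]
eef_rot: [[-0.846, 0.533, 0.008], [0.533, 0.846, 0.001], [-0.006, 0.005, -1.0]]
force: [5.8, 3.1, 2.9]
finger_gap: 0.0575
```

>>> jog_arm([
  [[0,0,0,0,0,0,0.059],[0,0,0,0,0,0,0.06],[0,0,0,0,0,0,0.061],[0,0,0,0,0,0,0.061]],
])

```text
t: 24.93
ee_pos: [0.5919, 0.0509, 0.0427]
eef_rot: [[-0.846, 0.533, 0.008], [0.533, 0.846, 0.001], [-0.006, 0.005, -1.0]]
force: [6.4, 3.5, 2.6]
finger_gap: 0.058
```

```bash
python3 tops.py wrist .066 .078; python3 - <<'E'
from h import *
c=bot.capture("wrist"); a=ortho(c,.026,.44,.70,-.12,.17,2300);save(dict(frame=a),"w7o")
E
```

```text
24.9833 [0.5918 0.0509 0.0426] [6.6 3.5 2.8] 0.0581
3460 [561.9   4.8] [52.2 18.7] 58.6 z 0.0718 [195. 318.]
1325 [613.   86.6] [26.2 18.6] 57.8 z 0.072 [420. 313.]
```

View pics/w7o.png

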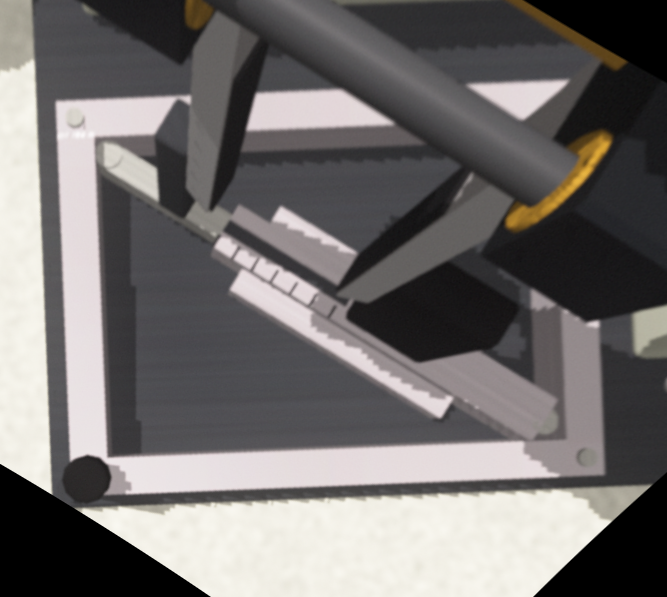

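>>> jog_arm([
  [[0,0,0,0,0,0,0.045],[0,0,0,0,0,0,0.035],[0,0,0.03,0,0,0,0.035],[0,0,0.02,0,0,0,0.035],[0.0145,0.0213,0,0,0,0,0.035],[0.0145,0.0213,0,0,0,0,0.035],[0,0,0,0,0,0,0.035],[0,0,-0.025,0,0,0,0.035],[0,0,-0.02,0,0,0,0.035],[0,0,0,0,0,0,0.01],[0,0,0,0,0,0,0.01],[0,0,0,0,0,0,0.01]],
])

```text
t: 26.03
ee_pos: [0.6168, 0.0926, 0.046]
eef_rot: [[-0.846, 0.533, -0.001], [0.533, 0.846, -0.0], [0.001, -0.001, -1.0]]
force: [0.4, 0.2, -0.2]
finger_gap: 0.0184
```

>>> jog_arm([
  [[0,0,0,0,0,0,0.01],[0,0,0,0,0,0,0.01],[0,0,0,0,0,0,0.01],[-0.0032,-0.0051,0,0,0,0,0.01],[-0.0032,-0.0051,0,0,0,0,0.01],[-0.0032,-0.0051,0,0,0,0,0.01],[-0.0032,-0.0051,0,0,0,0,0.01],[-0.0032,-0.0051,0,0,0,0,0.01],[0,0,0,0,0,0,0.01]],
])

```text
t: 26.78
ee_pos: [0.6012, 0.0662, 0.0464]
eef_rot: [[-0.846, 0.533, 0.001], [0.533, 0.846, -0.001], [-0.001, -0.0, -1.0]]
force: [1.9, -1.4, -0.3]
finger_gap: 0.0134
```

>>> jog_arm([
  [[-0.0016,-0.0026,0,0,0,0,0.01],[0,0,0,0,0,0,0.01]],
])

```text
t: 26.95
ee_pos: [0.6001, 0.0643, 0.0465]
eef_rot: [[-0.846, 0.533, 0.001], [0.533, 0.846, -0.001], [-0.001, 0.0, -1.0]]
force: [1.7, -0.9, 0.5]
finger_gap: 0.0139
```

>>> jog_arm([
  [[-0.0011,-0.0017,0,0,0,0,0.01],[0,0,0,0,0,0,0.01]],
])

```text
t: 27.12
ee_pos: [0.5994, 0.0634, 0.0465]
eef_rot: [[-0.846, 0.533, 0.002], [0.533, 0.846, 0.0], [-0.001, 0.001, -1.0]]
force: [2.0, -0.4, 0.4]
finger_gap: 0.0138
```

```bash
python3 tops.py wrist .066 .078
```

```text
27.1667 [0.5994 0.0634 0.0465] [ 2.6 -0.1  0.4] 0.0137
1789 [598.4  63.6] [38.  18.8] 58.0 z 0.0716 [323. 311.]
3164 [5.596e+02 2.000e-01] [40.4 18.4] 58.1 z 0.0715 [164. 316.]
3081 [729.5 104. ] [33.  48.5] 1.7 z 0.0678 [511. 453.]
```

>>> jog_arm([
  [[-0.0011,-0.0017,0,0,0,0,0.01],[-0.0011,-0.0017,0,0,0,0,0.01],[0,0,0,0,0,0,0.01]],
])

```text
t: 27.42
ee_pos: [0.5994, 0.0628, 0.0475]
eef_rot: [[-0.846, 0.533, 0.007], [0.533, 0.846, 0.005], [-0.003, 0.008, -1.0]]
force: [7.0, 7.4, -0.0]
finger_gap: 0.0137
```

>>> jog_arm([
  [[0,0,0,0,0,0,0.035],[0,0,0,0,0,0,0.035],[0,0,0,0,0,0,0.035],[0,0,0.03,0,0,0,0.035],[0,0,0.03,0,0,0,0.035],[0,0,0,0,0,0,0.035],[0,0,0,0,0,0,0.035]],
])

```text
t: 28.0
ee_pos: [0.5974, 0.0596, 0.1078]
eef_rot: [[-0.846, 0.533, 0.003], [0.533, 0.846, -0.0], [-0.003, 0.001, -1.0]]
force: [0.2, -0.6, -1.0]
finger_gap: 0.0352
```

```bash
python3 tops.py wrist .066 .078
```

```text
28.05 [0.5959 0.0597 0.106 ] [-0.9 -0.8  0.1] 0.0351
593 [597.5  63.9] [13.8 16.5] 60.9 z 0.0715 [330. 265.]
1865 [5.591e+02 4.000e-01] [39.9 18.2] 58.7 z 0.0715 [210. 267.]
80 [728.  126.6] [29.3  2.5] 1.8 z 0.0676 [505. 365.]
261 [ 573.7 -140.7] [22.3  5.9] 17.5 z 0.0709 [ 66. 381.]
777 [799.9 129.9] [51.4  4.4] 89.6 z 0.073 [547. 437.]
2764 [734.3 -17.2] [32.6 90.1] 2.9 z 0.0679 [340. 456.]
```

>>> jog_arm([
  [[-0.0053,-0.0085,0,0,0,-0.1195,0.045],[-0.0053,-0.0085,0,0,0,-0.1195,0.045],[-0.0053,-0.0085,0,0,0,-0.1195,0.045],[-0.0053,-0.0085,0,0,0,-0.1195,0.045],[-0.0053,-0.0085,0,0,0,-0.1195,0.045],[-0.0053,-0.0085,0,0,0,-0.1195,0.045],[-0.0053,-0.0085,0,0,0,-0.1195,0.045],[0,0,0,0,0,-0.1195,0.045],[0,0,0,0,0,-0.1195,0.045],[0,0,0,0,0,-0.1195,0.045],[0,0,0,0,0,-0.1195,0.045],[0,0,0,0,0,-0.1195,0.045]],
])

```text
t: 29.05
ee_pos: [0.5569, 0.0005, 0.1035]
eef_rot: [[0.418, 0.908, -0.005], [0.908, -0.418, 0.001], [-0.002, -0.005, -1.0]]
force: [-0.5, -0.3, -0.1]
finger_gap: 0.0454
```

>>> jog_arm([
  [[0,0,0,0,0,-0.1195,0.045],[0,0,0,0,0,0,0.045],[0,0,0,0,0,0,0.045]],
])

```text
t: 29.3
ee_pos: [0.5576, 0.0005, 0.1041]
eef_rot: [[0.515, 0.857, -0.004], [0.857, -0.515, 0.001], [-0.002, -0.004, -1.0]]
force: [-0.5, -1.1, -0.2]
finger_gap: 0.0451
```

```bash
python3 tops.py wrist .066 .078; python3 tops.py top .002 .0065|sort -n|tail -3; python3 - <<'E'
from h import *
c=bot.capture("top"); a=ortho(c,.004,.28,.65,.2,.5,2000); h=cv2.cvtColor(a,cv2.COLOR_RGB2HSV); m=cv2.inRange(h,(5,80,60),(20,255,255))
m=cv2.morphologyEx(m,cv2.MORPH_CLOSE,np.ones((25,25))); k=max(cv2.findContours(m,0,1)[0],key=cv2.contourArea); r=cv2.minAreaRect(k); print("mat",.65-r[0][1]/2000,.5-r[0][0]/2000,np.array(r[1])/2,r[2])
E
```

```text
29.35 [5.580e-01 5.000e-04 1.045e-01] [ 0.3 -0.1 -0.1] 0.0454
12199 [733.8   8.8] [ 33.1 146.1] 2.7 z 0.0678 [580. 102.]
764 [597.9  63.9] [14.  15.4] 59.0 z 0.0715 [327. 143.]
1862 [5.597e+02 4.000e-01] [39.6 17.9] 58.6 z 0.0715 [327. 269.]
250 [ 472.9 -641.2] [77. 78.] 74.0 z 0.0034 [597. 275.]
376 [350.8 155.3] [90.3 62.9] 0.7 z 0.0038 [256. 326.]
3048 [458.6 339.7] [321.4 127.3] 12.2 z 0.0041 [180. 276.]
mat 0.46358389282226564 0.3390025177001953 [287.05426025  97.49282837] 79.28072357177734
```

>>> jog_arm([
  [[0.001,0,-0.035,0,0,0,0.045],[0,0,-0.033,0,0,0,0.045],[0,0,0,0,0,0,0.01],[0,0,0,0,0,0,0.01],[0,0,0,0,0,0,0.01],[0,0,0,0,0,0,0.01],[0,0,0,0,0,0,0.01],[0,0,0,0,0,0,0.01],[0,0,0.03,0,0,0,0.01],[0,0,0.04,0,0,0,0.01],[0,0,0.04,0,0,0,0.01],[0,0,0,0,0,0,0.01]],
])

```text
t: 30.45
ee_pos: [0.5669, -0.0007, 0.1576]
eef_rot: [[0.517, 0.856, 0.018], [0.856, -0.517, -0.003], [0.006, 0.017, -1.0]]
force: [1.3, 0.2, -1.9]
finger_gap: 0.0179
```

>>> jog_arm([
  [[-0.011,0.0336,0,0,0,-0.084,0.01],[-0.011,0.0336,0,0,0,-0.084,0.01],[-0.011,0.0336,0,0,0,-0.084,0.01],[-0.011,0.0336,0,0,0,-0.084,0.01],[-0.011,0.0336,0,0,0,-0.084,0.01],[-0.011,0.0336,0,0,0,-0.084,0.01],[-0.011,0.0336,0,0,0,-0.084,0.01],[-0.011,0.0336,0,0,0,-0.084,0.01],[-0.011,0.0336,0,0,0,-0.084,0.01],[-0.011,0.0336,0,0,0,-0.084,0.01],[0,0,0,0,0,0,0.01],[0,0,0,0,0,0,0.01]],
])

```text
t: 31.45
ee_pos: [0.4489, 0.3375, 0.147]
eef_rot: [[0.982, 0.19, -0.001], [0.19, -0.982, -0.001], [-0.001, 0.001, -1.0]]
force: [1.0, -0.6, -4.1]
finger_gap: 0.018
```

```bash
python3 tops.py wrist .15 .2; python3 - <<'E'
from h import *
s=bot.sense(); print(np.round(s["eef_rot"],3),np.round(s["qpos"],2))
c=bot.capture("wrist"); a=ortho(c,.004,.28,.65,.2,.5,1600);save(dict(frame=a),"w8o")
E
```

```text
31.5 [0.4495 0.3362 0.147 ] [-0.6 -0.3 -3.4] 0.0177
1611 [521.3 351.3] [14.5 15.9] 10.6 z 0.1788 [323. 154.]
7104 [450.6 333.9] [41.7 38.8] 35.1 z 0.1781 [324. 314.]
[[ 0.982  0.188 -0.001]
 [ 0.188 -0.982 -0.002]
 [-0.001  0.001 -1.   ]] [ 0.49  0.23  1.64 -0.    1.27  1.87]
```

>>> jog_arm([
  [[0,0,-0.035,0,0,0,0.01],[0,0,-0.035,0,0,0,0.01],[0,0,-0.03,0,0,0,0.01],[0,0,-0.01,0,0,0,0.01],[0,0,0,0,0,0,0.01],[0,0,-0.002,0,0,0,0.01],[0,0,0,0,0,0,0.01]],
])

```text
t: 32.13
ee_pos: [0.4517, 0.3362, 0.0369]
eef_rot: [[0.983, 0.184, 0.002], [0.184, -0.983, 0.001], [0.002, -0.001, -1.0]]
force: [0.8, 0.2, -3.8]
finger_gap: 0.018
```

>>> jog_arm([
  [[0,0,0,0,0,0,0.03],[0,0,0,0,0,0,0.04],[0,0,0,0,0,0,0.045],[0,0,0,0,0,0,0.045],[0,0,0.03,0,0,0,0.045],[0,0,0.035,0,0,0,0.045],[0,0,0.035,0,0,0,0.09],[0,0,0.035,0,0,0,0.09],[0,0,0,0,0,0,0.09],[0,0,0,0,0,0,0.09]],
])

```text
t: 32.97
ee_pos: [0.4525, 0.3377, 0.1747]
eef_rot: [[0.983, 0.186, 0.007], [0.186, -0.983, 0.004], [0.007, -0.002, -1.0]]
force: [1.1, 0.1, -0.1]
finger_gap: 0.0681
```

```bash
python3 tops.py wrist .058 .072; python3 tops.py top .058 .08; python3 - <<'E'
from h import *
c=bot.capture("top")
b=ortho(c,0.068,0.3,0.6,-0.6,-0.2,2000); h=cv2.cvtColor(b,cv2.COLOR_RGB2HSV)
save(dict(frame=b),"jars2")
m=cv2.inRange(h,(5,100,40),(20,255,255))
for k in cv2.findContours(m,0,1)[0]:
    if cv2.contourArea(k)>800: print("amber",.6-cv2.boundingRect(k)[1]/2000,-.2-cv2.boundingRect(k)[0]/2000,cv2.boundingRect(k))
E
```

```text
33.0167 [0.4507 0.3367 0.172 ] [-0.1 -0.8 -1.6] 0.0723
2541 [576.5 587.2] [30.9 57.8] 15.2 z 0.0686 [29. 21.]
418 [524.2 349.8] [14.  15.7] 10.8 z 0.0655 [326. 143.]
1073 [450.6 335.5] [39.7 17.4] 10.4 z 0.0653 [326. 239.]
33.0667 [0.4497 0.3361 0.1703] [-0.6 -0.2 -0.3] 0.0766
64 [ 918.  -269.2] [42.9 19.4] 58.3 z 0.0698 [443.  80.]
76 [ 915.9 -133.8] [42.7 20.8] 76.9 z 0.0705 [383.  81.]
63 [ 916.7 -201.8] [42.4 18.4] 69.7 z 0.0704 [413.  80.]
59 [914.7 -68.4] [18.2 41.7] 3.7 z 0.0674 [355.  81.]
7323 [667.6 677.8] [261.5 183.5] 16.8 z 0.0706 [ 34. 187.]
421 [790.   95.6] [ 26.6 214.8] 1.2 z 0.0645 [283. 131.]
136 [774.7 278.6] [37.7 70. ] 38.6 z 0.0688 [200. 136.]
52 [741.3 247.8] [18.2 61.7] 42.8 z 0.0683 [217. 154.]
1803 [730.3  30. ] [ 47.8 209.3] 2.5 z 0.0672 [311. 159.]
87 [ 723.4 -292.8] [77.3 26.6] 50.3 z 0.0691 [452. 165.]
90 [675.2 377.6] [25.2 65. ] 66.7 z 0.0682 [160. 183.]
100 [ 672.9 -387.9] [81.  30.5] 31.5 z 0.0681 [494. 187.]
264 [ 591.6 -501.2] [38.8 37.1] 40.3 z 0.0685 [547. 222.]
49 [523.4 348. ] [14.1 15.5] 20.7 z 0.0653 [170. 248.]
249 [ 509.8 -259.7] [36.3 39.9] 1.1 z 0.0682 [439. 257.]
275 [ 492.3 -464. ] [38.5 40.5] 34.7 z 0.0688 [531. 265.]
207 [ 439.6 -682.7] [88.2 31. ] 0.0 z 0.0693 [631. 290.]
261 [ 417.9 -313.5] [37.7 38.7] 0.6 z 0.0688 [464. 299.]
258 [ 386.4 -223.3] [38.6 38.1] 44.8 z 0.0684 [423. 312.]
559 [172.6 645.7] [277. 124.] 3.6 z 0.0691 [ 27. 399.]
1298 [ 164.9 -686.4] [169.4  78.6] 21.4 z 0.0613 [628. 409.]
144 [43.7 -2.8] [ 35.2 110.7] 0.0 z 0.0692 [322. 467.]
amber 0.44299999999999995 -0.28400000000000003 (168, 314, 67, 100)
amber 0.5165 -0.43100000000000005 (462, 167, 72, 100)
```

>>> jog_arm([
  [[-0.001,-0.026,0,0,0,0.1225,0.07],[-0.001,-0.026,0,0,0,0.1225,0.07],[-0.001,-0.026,0,0,0,0.1225,0.07],[-0.001,-0.026,0,0,0,0.1225,0.07],[-0.001,-0.026,0,0,0,0.1225,0.07],[-0.001,-0.026,0,0,0,0.1225,0.07],[-0.001,-0.026,0,0,0,0.1225,0.07],[-0.001,-0.026,0,0,0,0.1225,0.07],[-0.001,-0.026,0,0,0,0.1225,0.07],[-0.001,-0.026,0,0,0,0.1225,0.07],[-0.001,-0.026,0,0,0,0.1225,0.07],[-0.001,-0.026,0,0,0,0.1225,0.07]],
])

```text
t: 34.12
ee_pos: [0.4364, 0.0235, 0.1688]
eef_rot: [[-0.092, 0.996, -0.004], [0.996, 0.092, 0.001], [0.001, -0.004, -1.0]]
force: [0.8, -0.8, 0.1]
finger_gap: 0.07
```

>>> jog_arm([
  [[-0.001,-0.026,0,0,0,0.1225,0.07],[-0.001,-0.026,0,0,0,0.1225,0.07],[-0.001,-0.026,0,0,0,0.1225,0.07],[-0.001,-0.026,0,0,0,0.1225,0.07],[-0.001,-0.026,0,0,0,0.1225,0.07],[-0.001,-0.026,0,0,0,0.1225,0.07],[-0.001,-0.026,0,0,0,0.1225,0.07],[-0.001,-0.026,0,0,0,0.1225,0.07],[-0.001,-0.026,0,0,0,0.1225,0.07],[-0.001,-0.026,0,0,0,0.1225,0.07],[-0.001,-0.026,0,0,0,0.1225,0.07],[-0.001,-0.026,0,0,0,0.1225,0.07]],
])

```text
t: 35.12
ee_pos: [0.4248, -0.2878, 0.1685]
eef_rot: [[-1.0, 0.009, -0.003], [0.009, 1.0, 0.003], [0.003, 0.003, -1.0]]
force: [-0.5, -0.2, -1.2]
finger_gap: 0.0704
```

>>> jog_arm([
  [[-0.004,-0.026,0,0,0,0,0.07],[0,0,0,0,0,0,0.07],[0,0,0,0,0,0,0.07]],
])

```text
t: 35.37
ee_pos: [0.421, -0.3136, 0.1687]
eef_rot: [[-1.0, 0.018, -0.003], [0.018, 1.0, 0.003], [0.003, 0.003, -1.0]]
force: [0.1, 0.3, 0.0]
finger_gap: 0.0701
```

```bash
cat > jar.py <<'E'
from cloud import *
import sys
# lid centre + stripe angle from wrist view; args z of lid top
zt=float(sys.argv[1]); c=bot.capture("wrist"); P,u,v=cloud(c)
s=bot.sense(); print(s["t"],np.round(s["ee_pos"],4),np.round(s["eef_rot"][:2,1],3),np.round(s["force"],1),s["qpos"].round(2))
k=(abs(P[:,2]-zt)<.006); m=np.zeros((480,640),np.uint8); m[v[k],u[k]]=1
n,l,st,ce=cv2.connectedComponentsWithStats(m); L=l[v,u]
for i in range(1,n):
    if st[i,4]<300: continue
    q=P[L==i]; (cx,cy),r=cv2.minEnclosingCircle((q[:,:2]*1000).astype(np.float32))
    if not 17<r<25: continue
    S=8000; a=ortho(c,np.median(q[:,2]),cx/1e3-.03,cx/1e3+.03,cy/1e3-.03,cy/1e3+.03,S)
    g=cv2.cvtColor(a,cv2.COLOR_RGB2GRAY); hs=cv2.cvtColor(a,cv2.COLOR_RGB2HSV)
    yy,xx=np.mgrid[:480,:480]; d=np.hypot(xx-240,yy-240)<120
    white=(hs[...,1]<50)&(g>130)&d; 
    if white.sum()<8000: print("non-white lid",round(cx,1),round(cy,1)); continue
    dk=(d&(g<0.5*np.median(g[white]))).astype(np.uint8)
    n2,l2,s2,c2=cv2.connectedComponentsWithStats(dk); j=1+np.argmax(s2[1:,4])
    pts=np.argwhere(l2==j)[:,::-1].astype(np.float32); vx,vy,_,_=cv2.fitLine(pts,cv2.DIST_L2,0,.01,.01).ravel()
    dirw=np.array([-vy,-vx]); off=np.array([-(c2[j][1]-240),-(c2[j][0]-240)])
    if dirw@off<0: dirw=-dirw
    print("white lid",round(cx,1),round(cy,1),"r",round(r,1),"z",np.median(q[:,2]).round(4),"stripe deg",np.degrees(np.arctan2(dirw[1],dirw[0])).round(1),"by centroid",np.degrees(np.arctan2(off[1],off[0])).round(1),s2[j,4])
E
python3 jar.py .068; python3 - <<'E'
from h import *
c=bot.capture("wrist"); save(c,"w9")
E
```

```text
35.4167 [ 0.4212 -0.3127  0.1689] [0.016 1.   ] [ 0.9 -1.   0.7] [-0.8   0.14  1.7   0.    1.31 -2.36]Traceback (most recent call last):
  File "jar.py", line 15, in <module>
    white=(hs[...,1]<50)&(g>130)&d;
          ~~~~~~~~~~~~~~~~~~~~~~^~
ValueError: operands could not be broadcast together with shapes (480,479) (480,480)
```

View pics/w9.png

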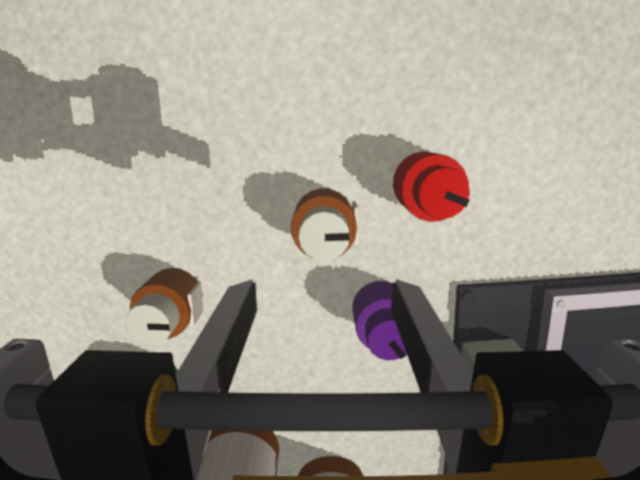

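```bash
sed -i 's/    a=ortho/    a=ortho/; s/    g=cv2.cvtColor(a,cv2.COLOR_RGB2GRAY); hs/    a=cv2.copyMakeBorder(a,0,480-a.shape[0],0,480-a.shape[1],cv2.BORDER_REPLICATE); g=cv2.cvtColor(a,cv2.COLOR_RGB2GRAY); hs/' jar.py; sed -i 's/; a=ortho(c,np.median(q\[:,2\]),\(.*\),S)$/; a=ortho(c,np.median(q[:,2]),\1,S)[:480,:480]/' jar.py; python3 jar.py .068
```

```text
35.5167 [ 0.4218 -0.3121  0.1697] [0.015 1.   ] [-0.4 -0.2 -0.6] [-0.8   0.13  1.7   0.    1.31 -2.36]
non-white lid 386.3 -221.6
white lid 418.3 -313.0 r 19.8 z 0.0677 stripe deg 90.6 by centroid 89.7 4431
white lid 493.2 -463.0 r 20.3 z 0.0679 stripe deg 88.0 by centroid 80.8 4829
non-white lid 510.3 -258.5
```

>>> jog_arm([
  [[-0.003,-0.001,-0.03,0,0,0,0.06],[0,0,-0.035,0,0,0,0.06],[0,0,-0.035,0,0,0,0.06],[0,0,-0.02,0,0,0,0.06],[0,0,0,0,0,0,0.06],[0,0,0,0,0,0,0.03],[0,0,0,0,0,0,0.03],[0,0,0,0,0,0,0.03],[0,0,0,0,0,0,0.03],[0,0,0,0,0,0,0.03],[0,0,0,0,0,0,0.03],[0,0,0,0,0,0,0.03]],
])

```text
t: 36.52
ee_pos: [0.4207, -0.3152, 0.053]
eef_rot: [[-1.0, 0.015, 0.003], [0.015, 1.0, -0.002], [-0.003, -0.002, -1.0]]
force: [-0.3, 3.0, 6.4]
finger_gap: 0.0391
```

>>> jog_arm([
  [[0,0,0.03,0,0,0,0.03],[0,0,0.035,0,0,0,0.03],[0,0,0.035,0,0,0,0.03],[0,0,0.03,0,0,0,0.03],[0,0,0,0,0,0,0.03],[0,0,0,0,0,0,0.03]],
])

```text
t: 37.02
ee_pos: [0.4203, -0.3159, 0.183]
eef_rot: [[-1.0, 0.015, 0.003], [0.015, 1.0, -0.004], [-0.004, -0.004, -1.0]]
force: [-0.5, 0.6, -3.2]
finger_gap: 0.0394
```

```bash
python3 jar.py .189
```

```text
37.0667 [ 0.4189 -0.3145  0.1805] [0.015 1.   ] [-0.2  0.4 -2.3] [-0.81  0.12  1.69 -0.    1.33 -2.36]
white lid 409.9 -322.5 r 24.7 z 0.1897 stripe deg 126.0 by centroid 40.2 782
```

>>> jog_arm([
  [[0.0128,0.0319,0,0,0,-0.122,0.03],[0.0128,0.0319,0,0,0,-0.122,0.03],[0.0128,0.0319,0,0,0,-0.122,0.03],[0.0128,0.0319,0,0,0,-0.122,0.03],[0.0128,0.0319,0,0,0,-0.122,0.03],[0.0128,0.0319,0,0,0,-0.122,0.03],[0.0128,0.0319,0,0,0,-0.122,0.03],[0.0128,0.0319,0,0,0,-0.122,0.03],[0.0128,0.0319,0,0,0,-0.122,0.03],[0.0128,0.0319,0,0,0,-0.122,0.03],[0.0128,0.0319,0,0,0,-0.122,0.03],[0.0128,0.0319,0,0,0,-0.122,0.03]],
])

```text
t: 38.07
ee_pos: [0.5679, 0.0617, 0.1771]
eef_rot: [[-0.116, 0.993, -0.007], [0.993, 0.116, -0.0], [0.001, -0.007, -1.0]]
force: [0.6, 0.1, -2.8]
finger_gap: 0.039
```

>>> jog_arm([
  [[0,0,0,0,0,-0.074,0.03],[0,0,-0.03,0,0,0,0.03],[0,0,-0.035,0,0,0,0.03],[0,0,0,0,0,0,0.03],[0,0,0,0,0,0,0.03],[0,0,0,0,0,0,0.03]],
])

```text
t: 38.57
ee_pos: [0.5694, 0.0599, 0.1153]
eef_rot: [[-0.048, 0.999, -0.002], [0.999, 0.048, 0.0], [0.0, -0.002, -1.0]]
force: [0.4, 0.9, -1.8]
finger_gap: 0.0392
```

```bash
python3 jar.py .128; python3 - <<'E'
from h import *
s=bot.sense();print(s["eef_rot"].round(3).tolist())
E
```

```text
38.6167 [0.5707 0.0598 0.1168] [0.999 0.048] [ 0.   0.4 -2.1] [-0.05  0.29  1.63  0.    1.22 -0.09]
[[-0.048, 0.999, 0.001], [0.999, 0.048, -0.0], [-0.0, 0.001, -1.0]]
```

>>> jog_arm([
  [[0.002,0.008,0,0,0,-0.02,0.03],[0,0,-0.025,0,0,0,0.03],[0,0,-0.02,0,0,0,0.03],[0,0,-0.004,0,0,0,0.03],[0,0,0,0,0,0,0.03],[0,0,0,0,0,0,0.03]],
])

```text
t: 39.12
ee_pos: [0.5732, 0.0679, 0.0686]
eef_rot: [[-0.028, 1.0, 0.003], [1.0, 0.028, -0.0], [-0.0, 0.003, -1.0]]
force: [0.1, 0.7, -3.0]
finger_gap: 0.0394
```

>>> jog_arm([
  [[0,0,-0.002,0,0,0,0.03],[0,0,0,0,0,0,0.03],[0,0,0,0,0,0,0.03]],
])

```text
t: 39.37
ee_pos: [0.5729, 0.068, 0.0662]
eef_rot: [[-0.028, 1.0, 0.002], [1.0, 0.028, -0.0], [-0.0, 0.002, -1.0]]
force: [-0.3, 0.3, -2.6]
finger_gap: 0.0391
```

>>> jog_arm([
  [[0,0,-0.0015,0,0,0,0.03],[0,0,0,0,0,0,0.03]],
])

```text
t: 39.53
ee_pos: [0.5721, 0.0681, 0.0637]
eef_rot: [[-0.028, 1.0, 0.0], [1.0, 0.028, -0.0], [-0.0, 0.0, -1.0]]
force: [-0.0, -0.5, -3.0]
finger_gap: 0.0395
```

>>> jog_arm([
  [[0,0,-0.0015,0,0,0,0.03],[0,0,0,0,0,0,0.03]],
])

```text
t: 39.7
ee_pos: [0.5722, 0.0686, 0.0633]
eef_rot: [[-0.028, 1.0, 0.0], [1.0, 0.028, 0.001], [0.001, 0.0, -1.0]]
force: [-1.1, 1.7, 4.6]
finger_gap: 0.04
```

>>> jog_arm([
  [[0,0,0,0,0,0,0.05],[0,0,0,0,0,0,0.06],[0,0,0,0,0,0,0.06],[0,0,0.03,0,0,0,0.06],[0,0,0.035,0,0,0,0.06],[0,0,0.035,0,0,0,0.06],[0,0,0,0,0,0,0.06],[0,0,0,0,0,0,0.06]],
])

```text
t: 40.37
ee_pos: [0.5744, 0.0679, 0.1651]
eef_rot: [[-0.028, 1.0, 0.007], [1.0, 0.028, -0.0], [-0.001, 0.007, -1.0]]
force: [0.9, -0.3, -0.5]
finger_gap: 0.0601
```

```bash
python3 jar.py .078; python3 tops.py wrist .062 .074 | awk '$1>800'
```

```text
40.4167 [0.5725 0.0679 0.1626] [1.    0.028] [-0.3 -0.1 -0.1] [-0.03  0.25  1.59 -0.    1.31 -0.06]
white lid 753.9 238.0 r 17.7 z 0.0781 stripe deg -172.7 by centroid 97.3 11099
white lid 572.3 72.3 r 19.8 z 0.0778 stripe deg 3.0 by centroid -0.5 4398
non-white lid 582.1 -142.8
3181 [790.4  96.9] [ 23.8 210.5] 0.2 z 0.0665 [613. 211.]
10239 [730.8  55.4] [ 45.2 165.3] 2.4 z 0.0674 [522. 251.]
```

>>> jog_arm([
  [[-0.0057,-0.0379,0,0,0,0.108,0.07],[-0.0057,-0.0379,0,0,0,0.108,0.07],[-0.0057,-0.0379,0,0,0,0.108,0.07],[-0.0057,-0.0379,0,0,0,0.108,0.07],[-0.0057,-0.0379,0,0,0,0.108,0.07],[-0.0057,-0.0379,0,0,0,0.108,0.07],[-0.0057,-0.0379,0,0,0,0.108,0.07],[-0.0057,-0.0379,0,0,0,0.108,0.07],[-0.0057,-0.0379,0,0,0,0.108,0.07],[-0.0057,-0.0379,0,0,0,0.108,0.07],[-0.0057,-0.0379,0,0,0,0.108,0.07],[-0.0057,-0.0379,0,0,0,0.108,0.07]],
])

```text
t: 41.47
ee_pos: [0.5016, -0.3873, 0.1589]
eef_rot: [[-0.971, 0.239, -0.004], [0.239, 0.971, 0.004], [0.004, 0.003, -1.0]]
force: [0.7, -0.5, 0.6]
finger_gap: 0.0701
```

>>> jog_arm([
  [[-0.0057,-0.0379,0,0,0,0.108,0.07],[-0.0057,-0.0379,0,0,0,0.108,0.07],[0,0,0,0,0,0,0.07],[0,0,0,0,0,0,0.07],[0,0,0,0,0,0,0.07]],
])

```text
t: 41.88
ee_pos: [0.4911, -0.4611, 0.1593]
eef_rot: [[-0.999, 0.032, -0.003], [0.032, 0.999, 0.004], [0.003, 0.004, -1.0]]
force: [-0.5, 0.3, 0.1]
finger_gap: 0.0701
```

```bash
python3 jar.py .068
```

```text
41.9333 [ 0.4917 -0.4606  0.1599] [0.031 1.   ] [0.5 0.6 0.2] [-0.88  0.45  1.32  0.    1.38 -2.42]
non-white lid 387.1 -228.5
white lid 493.4 -463.5 r 19.9 z 0.0677 stripe deg 88.1 by centroid 83.6 4521
non-white lid 510.4 -258.7
non-white lid 592.6 -499.9
```

>>> jog_arm([
  [[0.001,-0.0029,-0.035,0,0,0,0.06],[0,0,-0.035,0,0,0,0.06],[0,0,-0.035,0,0,0,0.06],[0,0,0,0,0,0,0.06],[0,0,0,0,0,0,0.03],[0,0,0,0,0,0,0.03],[0,0,0,0,0,0,0.03],[0,0,0,0,0,0,0.03],[0,0,0,0,0,0,0.03],[0,0,0,0,0,0,0.03]],
])

```text
t: 42.77
ee_pos: [0.4949, -0.4663, 0.0606]
eef_rot: [[-1.0, 0.031, 0.004], [0.031, 1.0, -0.003], [-0.004, -0.003, -1.0]]
force: [0.7, 3.1, 7.0]
finger_gap: 0.0391
```

>>> jog_arm([
  [[0,0,0.03,0,0,0,0.03],[0,0,0.035,0,0,0,0.03],[0,0,0.035,0,0,0,0.03],[0,0,0.03,0,0,0,0.03],[0,0,0,0,0,0,0.03],[0,0,0,0,0,0,0.03]],
])

```text
t: 43.27
ee_pos: [0.4942, -0.4672, 0.1904]
eef_rot: [[-1.0, 0.031, 0.004], [0.031, 1.0, -0.006], [-0.004, -0.006, -1.0]]
force: [0.4, 1.1, -3.1]
finger_gap: 0.0388
```

>>> jog_arm([
  [[0.0063,0.0343,0,0,0,-0.1149,0.03],[0.0063,0.0343,0,0,0,-0.1149,0.03],[0.0063,0.0343,0,0,0,-0.1149,0.03],[0.0063,0.0343,0,0,0,-0.1149,0.03],[0.0063,0.0343,0,0,0,-0.1149,0.03],[0.0063,0.0343,0,0,0,-0.1149,0.03],[0.0063,0.0343,0,0,0,-0.1149,0.03],[0.0063,0.0343,0,0,0,-0.1149,0.03],[0.0063,0.0343,0,0,0,-0.1149,0.03],[0.0063,0.0343,0,0,0,-0.1149,0.03],[0.0063,0.0343,0,0,0,-0.1149,0.03],[0.0063,0.0343,0,0,0,-0.1149,0.03]],
])

```text
t: 44.27
ee_pos: [0.5667, -0.0518, 0.1837]
eef_rot: [[-0.155, 0.988, -0.005], [0.988, 0.155, 0.001], [0.002, -0.005, -1.0]]
force: [0.0, 0.2, -3.3]
finger_gap: 0.0393
```

>>> jog_arm([
  [[0.0063,0.0343,0,0,0,-0.1149,0.03],[0,0,0,0,0,0,0.03],[0,0,-0.035,0,0,0,0.03],[0,0,-0.03,0,0,0,0.03],[0,0,0,0,0,0,0.03],[0,0,0,0,0,0,0.03]],
])

```text
t: 44.77
ee_pos: [0.5714, -0.0192, 0.1181]
eef_rot: [[-0.047, 0.999, -0.009], [0.999, 0.047, 0.001], [0.002, -0.009, -1.0]]
force: [0.2, 0.2, -2.4]
finger_gap: 0.0388
```

```bash
python3 - <<'E'
from h import *
s=bot.sense();print(s["ee_pos"].round(4),s["eef_rot"].round(3).tolist())
E
```

```text
[ 0.5714 -0.0192  0.1181] [[-0.047, 0.999, -0.009], [0.999, 0.047, 0.001], [0.002, -0.009, -1.0]]
```

>>> jog_arm([
  [[0.002,-0.0015,0,0,0,-0.004,0.03],[0,0,-0.025,0,0,0,0.03],[0,0,-0.018,0,0,0,0.03],[0,0,0,0,0,0,0.03],[0,0,0,0,0,0,0.03]],
])

```text
t: 45.18
ee_pos: [0.5773, -0.0215, 0.0797]
eef_rot: [[-0.042, 0.999, 0.0], [0.999, 0.042, -0.0], [-0.0, 0.0, -1.0]]
force: [0.1, -0.2, -2.0]
finger_gap: 0.0389
```

>>> jog_arm([
  [[0,0,-0.002,0,0,0,0.03],[0,0,0,0,0,0,0.03]],
])

```text
t: 45.35
ee_pos: [0.5787, -0.0215, 0.079]
eef_rot: [[-0.042, 0.999, 0.004], [0.999, 0.042, -0.001], [-0.001, 0.004, -1.0]]
force: [1.1, -0.4, -2.7]
finger_gap: 0.0391
```

>>> jog_arm([
  [[0,0,-0.0015,0,0,0,0.03],[0,0,0,0,0,0,0.03]],
])

```text
t: 45.52
ee_pos: [0.5777, -0.0212, 0.0764]
eef_rot: [[-0.042, 0.999, 0.002], [0.999, 0.042, -0.0], [-0.0, 0.002, -1.0]]
force: [-0.4, -0.6, -2.4]
finger_gap: 0.0388
```

>>> jog_arm([
  [[0,0,-0.003,0,0,0,0.03],[0,0,0,0,0,0,0.03],[0,0,0,0,0,0,0.03]],
])

```text
t: 45.77
ee_pos: [0.5768, -0.0209, 0.0722]
eef_rot: [[-0.042, 0.999, -0.001], [0.999, 0.042, 0.0], [0.0, -0.001, -1.0]]
force: [-0.4, 0.0, -2.2]
finger_gap: 0.0389
```

>>> jog_arm([
  [[0,0,-0.002,0,0,0,0.03],[0,0,0,0,0,0,0.03]],
])

```text
t: 45.93
ee_pos: [0.5774, -0.0207, 0.0712]
eef_rot: [[-0.042, 0.999, 0.001], [0.999, 0.042, 0.0], [0.0, 0.001, -1.0]]
force: [-0.5, 0.8, 1.9]
finger_gap: 0.0389
```

Contact made, so I'll release, rise and check.

>>> jog_arm([
  [[0,0,0,0,0,0,0.05],[0,0,0,0,0,0,0.06],[0,0,0,0,0,0,0.06],[0,0,0.03,0,0,0,0.06],[0,0,0.035,0,0,0,0.06],[0,0,0.035,0,0,0,0.06],[0,0,0,0,0,0,0.06],[0,0,0,0,0,0,0.06]],
])

```text
t: 46.6
ee_pos: [0.5793, -0.0215, 0.1736]
eef_rot: [[-0.042, 0.999, 0.007], [0.999, 0.042, -0.001], [-0.002, 0.007, -1.0]]
force: [-0.1, -0.3, -0.5]
finger_gap: 0.0597
```

```bash
python3 jar.py .078; python3 tops.py wrist .062 .074 | awk '$1>800';python3 tops.py wrist .092 .106; python3 tops.py top .058 .08 | awk '/-2..\.. *\]|34.\.|33.\./'
```

```text
46.65 [ 0.5775 -0.0212  0.1712] [0.999 0.042] [-0.3 -0.8 -0.6] [-0.19  0.24  1.57 -0.    1.33 -0.23]
white lid 558.9 36.3 r 20.0 z 0.0778 stripe deg 2.3 by centroid 2.6 4275
white lid 579.8 -16.6 r 19.8 z 0.0777 stripe deg -0.0 by centroid -2.0 4284
non-white lid 581.9 -143.0
2809 [790.8  79.4] [ 26.3 179.8] 1.8 z 0.0662 [619. 121.]
14462 [731.9  32.8] [ 45.4 209.3] 2.3 z 0.0673 [527. 164.]
961 [ 510.6 -253.7] [38.9 33.7] 2.9 z 0.0679 [246. 462.]
46.75 [ 0.5757 -0.0209  0.1686] [ 0.3  0.2 -0.4] 0.0601
541 [801.2  12.7] [12.6 51.4] 16.0 z 0.0953 [634. 224.]
117 [ 582.3 -140.7] [34.1  2.8] 1.0 z 0.094 [325. 391.]
66 [ 918.5 -270.2] [42.9 20.9] 61.8 z 0.0694 [443.  80.]
62 [ 917.8 -201.9] [42.6 19.2] 67.8 z 0.0681 [413.  80.]
82 [ 715.  -296.3] [68.  18.3] 64.8 z 0.0681 [454. 167.]
49 [523.6 347.8] [14.3 16.3] 13.8 z 0.0655 [170. 248.]
253 [ 509.8 -259.5] [39.3 36.1] 89.5 z 0.0685 [439. 257.]
150 [450.  334.7] [40.  19.1] 9.7 z 0.0651 [175. 281.]
256 [ 386.3 -223.1] [37.6 37.9] 44.0 z 0.0686 [423. 312.]
63 [ 45.8 -37.5] [56.7  7.7] 54.0 z 0.0688 [337. 468.]
```

>>> jog_arm([
  [[0.0004,-0.0096,0,0,0,0.1207,0.06],[0.0004,-0.0096,0,0,0,0.1207,0.06],[0.0004,-0.0096,0,0,0,0.1207,0.06],[0.0004,-0.0096,0,0,0,0.1207,0.06],[0.0004,-0.0096,0,0,0,0.1207,0.06],[0.0004,-0.0096,0,0,0,0.1207,0.06],[0.0004,-0.0096,0,0,0,0.1207,0.06],[0.0004,-0.0096,0,0,0,0.1207,0.06],[0.0004,-0.0096,0,0,0,0.1207,0.06],[0.0004,-0.0096,0,0,0,0.1207,0.06],[0.0004,-0.0096,0,0,0,0.1207,0.06],[0.0004,-0.0096,0,0,0,0.1207,0.06]],
])

```text
t: 47.8
ee_pos: [0.5806, -0.1362, 0.1681]
eef_rot: [[-0.997, 0.074, -0.004], [0.074, 0.997, 0.001], [0.004, 0.001, -1.0]]
force: [0.4, 1.0, -1.0]
finger_gap: 0.0601
```

>>> jog_arm([
  [[0.0004,-0.0096,0,0,0,0.1207,0.06],[0,0,0,0,0,0,0.06],[0,0,0,0,0,0,0.06],[0,0,0,0,0,0,0.06]],
])

```text
t: 48.13
ee_pos: [0.5816, -0.1451, 0.1692]
eef_rot: [[-0.999, -0.038, -0.002], [-0.038, 0.999, 0.001], [0.002, 0.001, -1.0]]
force: [0.6, -0.2, -0.1]
finger_gap: 0.0599
```

```bash
python3 jar.py .078; python3 tops.py wrist .090 .106;  python3 - <<'E'
from h import *
c=bot.capture("wrist"); a=ortho(c,.078,.49,.67,-.17,.14,2500);save(dict(frame=a),"w10o")
E
```

```text
48.1833 [ 0.5817 -0.1451  0.1695] [-0.039  0.999] [-0.3 -0.3  1.1] [-0.39  0.29  1.52  0.    1.34 -2.  ]
white lid 559.4 35.9 r 20.5 z 0.0775 stripe deg 2.2 by centroid 8.5 4699
white lid 579.5 -17.1 r 20.3 z 0.0775 stripe deg -0.2 by centroid 4.3 4216
48.2333 [ 0.5819 -0.1451  0.1698] [ 0.9 -1.3  0.4] 0.0599
617 [ 581.  -145.9] [35.6  9. ] 1.2 z 0.0992 [323. 250.]
691 [ 668.9 -380.9] [63.6 16.8] 33.4 z 0.095 [ 22. 331.]
```

View pics/w10o.png

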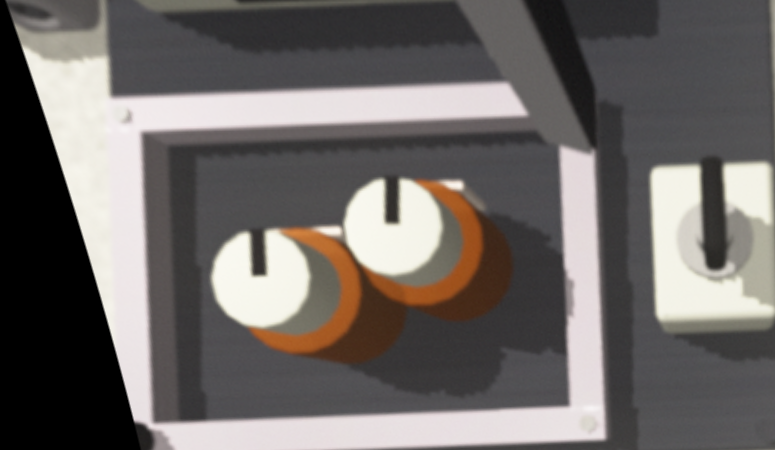

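>>> jog_arm([
  [[-0.0009,-0.0007,-0.03,0,0,0,0.05],[0,0,-0.035,0,0,0,0.05],[0,0,-0.034,0,0,0,0.05],[0,0,0,0,0,0,0.05],[0,0,0,0,0,0,0.02],[0,0,0,0,0,0,0.005],[0,0,0,0,0,0,0.005],[0,0,0,0,0,0,0.005],[0,0,0,0,0,0,0.005],[0,0,0,0,0,0,0.005],[0,0,0,0,0,0,0.005]],
])

```text
t: 49.2
ee_pos: [0.5822, -0.1451, 0.0729]
eef_rot: [[-0.999, -0.04, 0.002], [-0.04, 0.999, 0.003], [-0.002, 0.003, -1.0]]
force: [-0.6, 3.7, 4.3]
finger_gap: 0.0088
```

>>> jog_arm([
  [[0,0,0,0,0,-0.1,0.005],[0,0,0,0,0,-0.1,0.005],[0,0,0,0,0,-0.1,0.005],[0,0,0,0,0,-0.1,0.005],[0,0,0,0,0,-0.1,0.005],[0,0,0,0,0,-0.1,0.005],[0,0,0,0,0,-0.1,0.005],[0,0,0,0,0,-0.1,0.005],[0,0,0,0,0,-0.1,0.005],[0,0,0,0,0,-0.1,0.005],[0,0,0,0,0,-0.1,0.005],[0,0,0,0,0,0,0.005]],
])

```text
t: 50.2
ee_pos: [0.5821, -0.1453, 0.0728]
eef_rot: [[-0.488, 0.873, 0.001], [0.873, 0.488, 0.002], [0.001, 0.002, -1.0]]
force: [0.1, 4.1, 5.2]
finger_gap: 0.0088
```

```bash
python3 - <<'E'
from h import *
s=bot.sense();print(s["ee_pos"].round(4),s["eef_rot"].round(3).tolist(),s["force"].round(1),s["ft_torque"].round(2),s["finger_gap"])
E
```

```text
[ 0.5821 -0.1453  0.0728] [[-0.488, 0.873, 0.001], [0.873, 0.488, 0.002], [0.001, 0.002, -1.0]] [0.1 4.1 5.2] [0.71 0.23 0.19] 0.008847901893470326
```

>>> jog_arm([
  [[0,0,0,0,0,-0.05,0.005],[0,0,0,0,0,-0.05,0.005],[0,0,0,0,0,0,0.005]],
])

```text
t: 50.45
ee_pos: [0.582, -0.1453, 0.0728]
eef_rot: [[-0.401, 0.916, 0.001], [0.916, 0.401, 0.002], [0.001, 0.002, -1.0]]
force: [-1.4, 4.8, 6.4]
finger_gap: 0.0084
```

>>> jog_arm([
  [[0,0,0,0,0,-0.04,0.005],[0,0,0,0,0,-0.04,0.005],[0,0,0,0,0,0,0.005]],
])

```text
t: 50.7
ee_pos: [0.582, -0.1454, 0.0729]
eef_rot: [[-0.328, 0.945, 0.001], [0.945, 0.328, 0.001], [0.001, 0.002, -1.0]]
force: [-0.7, 4.5, 5.8]
finger_gap: 0.0098
```

```bash
python3 - <<'E'
from h import *
s=bot.sense();print(s["ee_pos"].round(4),np.degrees(np.arctan2(s["eef_rot"][1,1],s["eef_rot"][0,1])),s["force"].round(1),s["ft_torque"].round(2),s["finger_gap"])
E
```

```text
[ 0.582  -0.1454  0.0729] 19.13677219846334 [-0.7  4.5  5.8] [0.75 0.26 0.59] 0.009822201619485592
```

>>> jog_arm([
  [[0,0,0,0,0,0,0.03],[0,0,0,0,0,0,0.06],[0,0,0,0,0,0,0.06],[0,0,0,0,0,0,0.06],[0,0,0,0,0,0,0.06],[0,0,0.03,0,0,0,0.06],[0,0,0.035,0,0,0,0.06],[0,0,0.035,0,0,0,0.06],[0,0,0,0,0,0,0.06],[0,0,0,0,0,0,0.06],[0,0,0,0,0,0,0.06]],
])

```text
t: 51.62
ee_pos: [0.5808, -0.1469, 0.1708]
eef_rot: [[-0.325, 0.946, -0.001], [0.946, 0.325, -0.0], [-0.0, -0.001, -1.0]]
force: [-0.7, -0.1, -1.0]
finger_gap: 0.0597
```

```bash
python3 jar.py .078; python3 tops.py wrist .090 .106; python3 tops.py top .058 .08 | awk '/34.\.|33.\.|-2..\../'; python3 reader.py top oend; python3 -c "
from h import *
c=bot.capture('top'); save(c,'end')"
```

```text
51.6667 [ 0.5801 -0.1465  0.1697] [0.946 0.325] [-0.3  0.9 -0.8] [-0.39  0.29  1.52 -0.    1.34 -0.72]
white lid 579.9 -16.7 r 20.4 z 0.0777 stripe deg -0.2 by centroid 1.0 4458
51.7167 [ 0.5798 -0.1463  0.1692] [-0.2  0.3 -0.6] 0.06
744 [ 581.6 -144.8] [35.9  9.5] 0.2 z 0.099 [327. 249.]
547 [ 709.5 -304.1] [48.7  8.9] 80.5 z 0.0975 [410. 454.]
68 [ 918.4 -268.9] [43.  19.3] 55.8 z 0.0671 [443.  80.]
64 [ 917.4 -201.8] [42.5 19. ] 68.3 z 0.0689 [413.  80.]
91 [ 726.9 -289.7] [79.  28.4] 41.1 z 0.0684 [451. 164.]
181 [579.  -19.1] [38.6 39.9] 89.1 z 0.0771 [332. 225.]
48 [523.6 347.5] [13.9 15.9] 7.0 z 0.0662 [170. 248.]
94 [ 506.4 -271. ] [17.  35.6] 70.3 z 0.0682 [444. 258.]
149 [450.2 334. ] [39.5 18.5] 12.2 z 0.0652 [175. 281.]
190 [ 383.4 -228. ] [27.9 38.9] 60.4 z 0.068 [425. 313.]
rect c (0.5746, 0.0249) size mm [172.8 233.1] ang 87.73 poly [(np.float64(0.663), np.float64(-0.087)), (np.float64(0.6555), np.float64(0.1425)), (np.float64(0.504), np.float64(0.138)), (np.float64(0.4855), np.float64(0.1105)), (np.float64(0.4925), np.float64(-0.0615)), (np.float64(0.508), np.float64(-0.0635)), (np.float64(0.501), np.float64(0.1205)), (np.float64(0.6365), np.float64(0.1275)), (np.float64(0.648), np.float64(-0.0695)), (np.float64(0.538), np.float64(-0.0795)), (np.float64(0.5655), np.float64(-0.092))]
```

View pics/end.png

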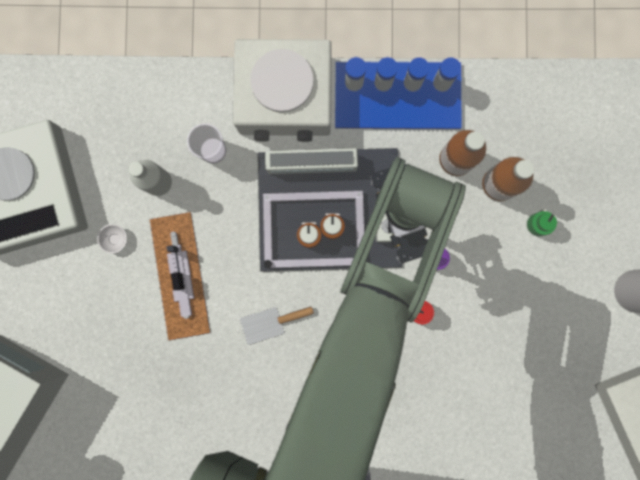

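```bash
python3 -c "
from workcell import bot
print(bot.job_done())"
```

```text
the job is handed in; nothing more can be done
None
```

The job is finished and handed in at about 52 s of the 210 s. I measured both diagonals and they came out equal, so I turned the start key clockwise.

- **Diagonals:** I laid the rule in the frame, first from the knob corner c0 to c2, then c1 to c3. Each time I spread the fingers between the grip block and the slide tab until both ends stopped in their corners. The finger opening was 57.8 mm and then 58.0 mm, which makes the rule about 240 mm long both times. That is a true diagonal of about 244 mm, and the knob position also fits frame1, the square one.
- **Rule:** It is back on its cork mat, slid shut. Block to tab measures about 75 mm, which is the shut distance.
- **Jars:** Only two amber jars were there, and both stand inside the frame with their labels towards the scanner bar. One was knocked about 4 cm after I had placed it, so the two are now nearly touching. That one faces the bar to within about half a degree. The other is about 2.5° off square; I left it.
- **Key:** I turned it about 1.28 rad clockwise until the torque rose at the stop, then released it. The last check showed it back at rest.
- **Everything else:** The frame sits within 1 mm of where it started. The arm partly hid the red and purple look-alikes in the last picture. In the last clear view they had not moved.

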